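Fit a ring current transformer on a bent copper bar

TASK

Put the loose current transformer on the test stand's copper bar: thread it over the raised free end, ease it round the bend without forcing it, and slide it fully home against the grey shoulder. Leave it hanging there on the straight part of the bar, foot down, let go of it, and leave the other things on the bench where they are.

Things in the scene. Friction and masses are not known exactly. Their poses are not given: they have to be found in the camera images.
- stand: Fixed test stand: brown base plate 230 x 130 mm, top 22 mm over the bench; a ribbed white insulator with a brass clamp block (36 mm wide, top 18 mm above the bar's axis) holds a round copper bar of 12 mm diameter. Origin: on the bench under the grey shoulder's face; z up, x along the level part of the bar from the shoulder to the bend. The whole bar lies in the x-z plane and does not yield.
- shoulder (a point): Point on the bar's axis, 120 mm up, in the face of the grey moulded shoulder (28 mm diameter) in front of the brass block; axes as the stand's. From here the bar runs level along x for 75 mm. The transformer is home when its face rests against this face, its bore centre then 14.5 mm out.
- bend (a point): Point on the bar's axis where the level part ends and the upward bend of 80 mm radius begins; axes as the stand's. The bend was made by hand: the outer leg rises at 43.5 to 46.5 degrees. A leg off the nominal 45 degrees is turned about the bend's middle (30.6 mm outward in x, 6.1 mm up from here).
- bar_end (a point): Point on the bar's axis at the free end of the outer leg, which is straight for its last 45 mm (at 45 degrees it lies 88.4 mm outward and 55.3 mm up from bend); a half-round end of 6 mm radius stands beyond it. Its x axis points outwards along the leg, its y axis is the stand's.
- transformer: Loose ring current transformer: dark moulded block 29 mm thick (x, along the bore), 44 mm wide (y, flat sides), 53 mm high, on a foot 37 x 62 x 5 mm; brass screws on top to 59 mm. 0.18 to 0.31 kg, standing on its foot at the start. Origin: centre of the foot's underside, z up. Front and back are alike; either face may lead.
- bore (a point): Centre of the transformer's 13.6 mm round through bore, 28 mm above its underside, mid-thickness; axes as the transformer's. On the 12 mm bar it has 0.8 mm play all round, but only 0.05 to 0.25 mm in the bend, so it binds there unless it is turned with the bend and gives way to the forces; bearing on the bar with over 10 N is forcing it.
- ferrite_core: Bystander: plain grey ferrite ring, 62 mm outside, 36 mm hole, 20 mm high, lying flat; origin at the centre of its underside. It lies on one side of the stand and the transformer on the other, either way round.
- multimeter: Bystander: hand-held multimeter lying on its back, 150 x 78 x 45 mm; origin at the centre of its underside, x along its length.
- screwdriver: Bystander: black-handled screwdriver, 170 mm long, lying on the bench along its x axis.
Things that resemble listed ones, but are neither listed nor needed, are in the scene too. Of the things like the transformer, leave any that is green; of the rest the smaller one is meant.

How it is judged (in metres and radians):
On the way, in this order (a step that is already met when the one before it is completed fails the run):
1. the transformer is threaded on the outer leg of the bar (x of bore in the frame of bar_end between -0.045 and -0.012 m and y of bore in the frame of bar_end between -0.004 and 0.004 m and z of bore in the frame of bar_end between -0.004 and 0.004 m), for 0.05 s.
2. it has come round the bend onto the level part of the bar (x of bore in the frame of stand between 0.0195 and 0.063 m and y of bore in the frame of stand between -0.004 and 0.004 m and z of bore in the frame of stand between 0.115 and 0.1245 m and angle between the x axis of transformer and the x axis of stand, either way round below 0.15 rad), for 0.05 s.
At the end, for the whole second after the job is handed in: The transformer hangs still and released on the level part of the bar, its bore on the bar's axis (within 4 mm and 0.15 rad), its face against the grey shoulder (gap under 2.5 mm), foot down (tilt under 0.25 rad) (x of bore in the frame of stand between 0.0115 and 0.017 m and y of bore in the frame of stand between -0.004 and 0.004 m and z of bore in the frame of stand between 0.115 and 0.1245 m and angle between the x axis of transformer and the x axis of stand, either way round below 0.15 rad and angle between transformer's own z axis and vertical below 0.25 rad and linear speed of transformer below 0.02 m/s); the robot touches nothing.
It fails at once if the transformer is forced while it is threaded and eased along the bar: until it is within 8 mm of home it bears on the bar or stand with more than 10 N (contact force between transformer and stand above 10 N and x of bore in the frame of stand above 0.0225 m).
It fails at once if the transformer bears on the bar or stand with more than 20 N (contact force between transformer and stand above 20 N).
It fails at once if the ferrite core is moved by more than 15 mm (distance of ferrite_core from where it was at the start of the episode above 0.015 m).
It fails at once if the multimeter is moved by more than 15 mm (distance of multimeter from where it was at the start of the episode above 0.015 m).
It fails at once if the screwdriver is moved by more than 15 mm (distance of screwdriver from where it was at the start of the episode above 0.015 m).
It also fails if it takes over 72 s, if anything falls off the work surface, if the arm or the gripper's body presses on something with over 40 N, if the wrist force passes 120 N, or if a joint passes its speed limit or range.

ROBOT

A 6-joint arm with a two-finger parallel gripper is mounted at the origin on the work surface. World frame = base frame: x ahead of the robot, y to its left, z up, the work surface at z = 0. Lengths are in mm, angles in rad, forces in N, time in s.
With the tool pointing down it reaches from about 325 to 850 mm from the base axis. Payload 15.5 kg.
Tool frame: the origin (TCP) lies between the finger pads; the fingertips stand 8 mm ahead of it and the grasp point (between the pads) lies 11 mm behind it (bot.finger_overhang is the z of the fingertips in the tool frame, in mm); z points along the fingers, y is the direction in which the jaws open and shut (so a half turn about z gives the same grasp; the last joint's range is limited). The gripper opens to 91 mm and grips with 3 to 60 N. Pads are 32 mm wide; open, the fingers measure 118 mm over their backs; the gripper's body (76 mm by 178 mm) begins 60 mm behind the grasp point.
Start: joints at [1.135, 0.494, 1.345, -0, 1.302, -0.096], TCP at [208.896, 589.058, 221.915] pointing down, gripper open.
Joint ranges: [-2.91, 2.91], [-0.82, 2.16], [0.22, 2.67], [-1.22, 4.37], [0.12, 2.79], [-3.08, 3.08]. Speed limits (rad/s): [1.89, 1.89, 2.57, 3.01, 3.01, 3.01].

INTERFACE

Orientations are given as a unit quaternion [w, x, y, z].
In Python, from bench import sensors, optics, bot, finder gives the robot as it stands. The module is installed in compiled form; this text tells all that it offers.
- The arm moves only by the tool move_arm, never from a script. Its arguments are lists of equal length, an entry for each row: "offset": the shift along the world's x, y, z in cm, a list of three; "dr": the turn, a rotation vector about the world's x, y, z in degrees, a list of three. In form: {"offset": [[tx, ty, tz], ...], "dr": [[rx, ry, rz], ...]}. A call has 1 to 8 rows; each row shifts and turns the commanded pose from where the row before left it; what a row does not reach is not made up. A row lasts 1/10 s, in which the tool goes at most 50 mm and 8.59 degrees, less where a joint would pass 70% of its speed; a pose out of reach is approached as far as the arm can. A call is refused whole if a number of a shift passes 5 or a number of a turn 8.59, either way. A call with a gripper value outside its range is refused whole. "grip" is the opening, from 0 (shut) to 1 (fully open), set as the call begins (left out, the last holds). The fingers move at their own pace and stop on an object; "grip_force" is the grip in N (left out, the last holds). Time passes only in rows, so rows that do not move let the fingers close. It gives the time, the measured TCP pose, the force and the opening at its end, in the units of the state.
- sensors.state(): the state, without advancing time (a new reading comes with each control period).
- optics.read_camera(name): name is "scene" or "side" or "wrist"; returns (picture, depth): 384x512x3 uint8, red, green, blue; 384x512 float32, mm along the optical axis (not along the pixel's ray), 0 where there is no reading.
- optics.calibration(name): a dict with "fx", "fy", "cx", "cy" (pixels), "k1" (the pictures are not rectified: a ray, as slopes to the right and down, at radius r is drawn at 1 + k1 r^2 times it, then the intrinsics apply), "R" (3x3) and "t" (3): a world point X has camera coordinates R X + t; the wrist camera has in their place "mount" (4x4, takes a point from camera to tool coordinates, whose origin is the TCP and whose axes are the flange's). Camera axes: x right, y down, z forward; pixel columns grow to the right and rows downward; lengths in mm; the calibration is good to about 2 mm. A picture is of the moment at which its call begins: read the wrist's pose just before it. calibration takes no time and is no camera call.
- bot.job_done(): hands the job in, once; it reports no verdict.
Trained networks look in the newest picture that a camera, given by its name, has taken for a name from the list of things; names that differ only in an ending like _2 or _b are one class to them, and where a whole thing is asked for, a point or a joint stands for the part that bears it (a point fixed in the world has none). Each returns a list of dicts, best first, with "confidence" (0 to 1); they miss things now and then, are a little off and sometimes report something else, mostly with a low value. They report only what shows in the picture. A call takes as long as a camera call. They do not tell look-alikes from the thing itself.
- finder.outline_of(camera, label): "mask" (384x512 bool, what is visible of it) and "point" ([column, row] in pixels, amid what is visible of it).
The state is a dict: "time": time; "q": joint angles; "qvel": joint speeds; "joint_efforts": joint torques, N m; "ee_pos": TCP position; "orientation": TCP orientation; "wrist_force": force on the tool from outside, world axes, zero at the start; "torque": the same for the moment, N m; "opening": finger opening in mm.
Only numpy, scipy, OpenCV 4.12 (cv2) and the standard library are available. Lean on these libraries where they do the work, as an engineer would, in place of code of your own. Each camera call takes 0.05 s, during which the arm holds its last target. There are 200 camera calls.

## Working session

There is one attempt and no reset: what is moved stays moved. The work goes in short steps, Python scripts to look and compute and a tool call to move; the robot and the scene stay as the last step left them, time stands still between calls to the robot, and variables do not carry over. Pictures are saved under pics/ and viewed, about 8 in all and at most 12, crops included, and the job is handed in when it is done.

Besides the shell and the picture viewer there is one more tool, called after "Call:" as name(argument=value, ...), one argument or row to a line, values as JSON. move_arm: Moves the arm, as the interface text tells. Its arguments: {"type":"object","properties":{"offset":{"type":"array","items":{"type":"array","items":{"type":"number"}}},"dr":{"type":"array","items":{"type":"array","items":{"type":"number"}}},"grip":{"type":"number"},"grip_force":{"type":"number"}},"required":["offset","dr"]}

```bash
mkdir -p pics; cat > h.py <<'E'
import numpy as np, cv2
from bench import sensors, optics, bot, finder
from scipy.spatial.transform import Rotation as Rn
def Rq(q): return Rn.from_quat([q[1],q[2],q[3],q[0]]).as_matrix()
def cloud(name, pic=None):
    """returns rgb, depth, world points HxWx3"""
    s=sensors.state(); rgb,d=optics.read_camera(name); c=optics.calibration(name)
    return rgb,d,pts(d,c,s)
def pts(d,c,s):
    H,W=d.shape; v,u=np.mgrid[0:H,0:W].astype(float)
    K=np.array([[c['fx'],0,c['cx']],[0,c['fy'],c['cy']],[0,0,1]])
    n=cv2.undistortPoints(np.stack([u,v],-1).reshape(-1,1,2),K,np.array([c['k1'],0,0,0.])).reshape(H,W,2)
    P=np.dstack([n*d[...,None],d])
    if 'mount' in c:
        M=np.array(c['mount']); T=P@M[:3,:3].T+M[:3,3]
        X=T@Rq(s['orientation']).T+np.array(s['ee_pos'])
    else:
        X=(P-np.array(c['t']))@np.array(c['R'])
    X[d<=0]=np.nan
    return X
E
cat > a.py <<'E'
from h import *
for n in ['scene','side']:
    rgb,d,X=cloud(n); np.savez(n+'.npz',rgb=rgb,d=d,X=X)
    im=rgb[...,::-1].copy()
    for l in ['transformer','stand','ferrite_core','multimeter','screwdriver']:
        for r in finder.outline_of(n,l):
            m=r['mask']; p=X[m]; p=p[~np.isnan(p[:,0])]
            print(n,l,round(r['confidence'],2),np.round(r['point']),m.sum(),np.round(np.median(p,0)) if len(p) else '',np.round(np.percentile(p,[2,98],axis=0)).tolist() if len(p) else '')
    cv2.imwrite(f'pics/{n}0.png',im)
print({k:np.round(v,3).tolist() if not isinstance(v,float) else v for k,v in sensors.state().items()})
c=optics.calibration('wrist');print(c)
a=cv2.imread('pics/scene0.png');b=cv2.imread('pics/side0.png')
cv2.imwrite('pics/both0.png',cv2.resize(np.vstack([a,b]),(800//1,1200))[:1200] if 0 else np.hstack([cv2.resize(a,(400,300)),cv2.resize(b,(400,300))]))
E
python3 a.py
```

```text
scene transformer 0.83 [306. 195.] 485 [588. 218.  54.] [[544.0, 196.0, 1.0], [617.0, 253.0, 81.0]]
scene transformer 0.76 [323. 175.] 227 [507. 310.  34.] [[482.0, 288.0, 0.0], [514.0, 339.0, 59.0]]
scene transformer 0.52 [321. 149.] 218 [407. 341.  35.] [[377.0, 319.0, 1.0], [421.0, 372.0, 59.0]]
scene stand 0.65 [242. 195.] 2157 [507.   2.  22.] [[395.0, -62.0, 12.0], [614.0, 80.0, 144.0]]
scene ferrite_core 0.73 [148. 210.] 189 [ 485. -314.   17.] [[455.0, -341.0, 1.0], [512.0, -288.0, 23.0]]
scene multimeter 0.86 [364. 211.] 974 [688. 402.  33.] [[618.0, 343.0, 8.0], [754.0, 464.0, 43.0]]
scene screwdriver 0.72 [128. 284.] 309 [ 735. -424.   21.] [[656.0, -463.0, -1.0], [770.0, -344.0, 27.0]]
side transformer 0.9 [249. 320.] 486 [492. 327.  43.] [[477.0, 294.0, -0.0], [514.0, 347.0, 58.0]]
side transformer 0.79 [233. 280.] 897 [568. 237.  56.] [[533.0, 199.0, 2.0], [614.0, 254.0, 82.0]]
side transformer 0.59 [285. 341.] 507 [397. 356.  46.] [[375.0, 323.0, 0.0], [423.0, 375.0, 59.0]]
side stand 0.77 [282. 217.] 3636 [491.  16.  24.] [[384.0, -63.0, 13.0], [616.0, 79.0, 145.0]]
s
[... 338 characters left out ...]
7.834, -38.213, 0.071, 0.044, -0.0], 'ee_pos': [208.893, 589.063, 221.899], 'orientation': [-0.0, 0.17, 0.986, -0.0], 'wrist_force': [0.501, -0.138, 0.66], 'torque': [0.009, 0.015, 0.005], 'opening': 91.35866031903248}
{'fx': 297.32132784463033, 'fy': 297.32132784463033, 'cx': 258.7297522765952, 'cy': 192.1118026583795, 'k1': -0.02180706674314887, 'mount': array([[ 5.31909001e-04, -9.59482761e-01, -2.81766834e-01,
         7.89869403e+01],
       [ 9.99999851e-01,  5.44138332e-04,  3.48428970e-05,
         4.35707125e-01],
       [ 1.19888976e-04, -2.81766810e-01,  9.59482908e-01,
        -1.62482393e+02],
       [ 0.00000000e+00,  0.00000000e+00,  0.00000000e+00,
         1.00000000e+00]])}
```

View pics/scene0.png

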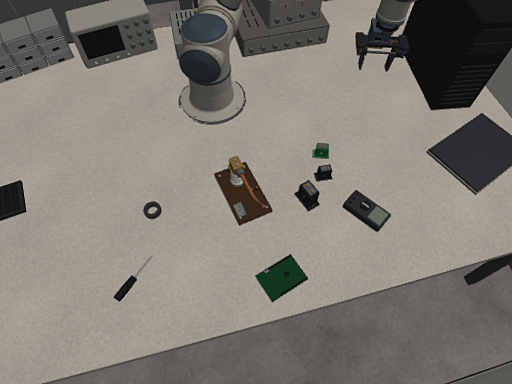

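View pics/side0.png

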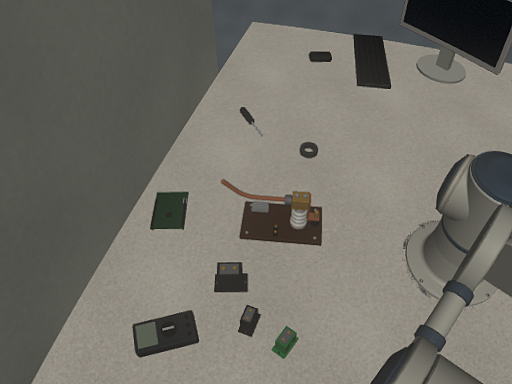

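The transformer candidates in the scene picture are a green one at (321,150), a large dark one at (307,195, 82 mm high) and a small dark one at (324,173, 59 mm high). The small dark one fits: it isn't green, it's the smaller of the other two, and its 59 mm height matches. The stand is at (242,195), with the bar running away from the robot.

```bash
cat > b.py <<'E'
from h import *
for n in ['scene','side']:
    z=np.load(n+'.npz'); rgb,X=z['rgb'].astype(int),z['X']
    r,g,b=rgb[...,0],rgb[...,1],rgb[...,2]
    m=(r>g*1.35)&(r>b*1.5)&(X[...,2]>95)&(abs(X[...,1])<150)&(X[...,0]>300)&(X[...,0]<700)
    p=X[m]; 
    o=p[:,0].argsort(); p=p[o]; print(n,len(p)); print(np.round(p[::max(1,len(p)//18)]).astype(int).tolist())
    mt=(abs(X[...,0]-495)<40)&(abs(X[...,1]-318)<40)&(X[...,2]>25)
    for lo,hi in [(25,48),(49,57),(57,65)]:
        q=X[mt&(X[...,2]>lo)&(X[...,2]<hi)]
        print(lo,len(q),np.round(cv2.minAreaRect(q[:,:2].astype(np.float32))[0],1),cv2.minAreaRect(q[:,:2].astype(np.float32))[1:])
a=cv2.imread('pics/side0.png')[250:370,190:330];cv2.imwrite('pics/c1.png',cv2.resize(a,None,fx=4,fy=4,interpolation=cv2.INTER_CUBIC))
E
python3 b.py
```

```text
scene 154
[[423, 0, 136], [434, -21, 111], [492, 10, 122], [502, 11, 124], [515, 12, 124], [526, 16, 127], [534, 10, 123], [542, 11, 123], [550, 13, 123], [558, 14, 116], [565, 19, 126], [575, 20, 122], [582, 18, 123], [594, 21, 133], [602, 22, 135], [616, 31, 148], [627, 34, 158], [639, 27, 165], [649, 37, 178], [655, 39, 174]]
25 49 [496.9 316.7] ((44.667694091796875, 32.28460693359375), 84.65027618408203)
49 69 [497.7 317.7] ((45.592926025390625, 31.985158920288086), 82.79639434814453)
57 12 [502.4 317.3] ((27.424047470092773, 13.437957763671875), 81.23666381835938)
side 241
[[420, 6, 101], [423, -4, 139], [495, 10, 124], [505, 13, 123], [514, 12, 123], [525, 12, 125], [536, 24, 126], [546, 16, 122], [556, 20, 123], [567, 20, 124], [577, 24, 121], [587, 28, 127], [598, 27, 135], [608, 32, 141], [616, 32, 147], [624, 32, 156], [633, 37, 159], [640, 37, 173], [647, 40, 177]]
25 75 [486.2 322.5] ((54.065673828125, 24.620128631591797), 52.87548065185547)
49 201 [495.5 316. ] ((44.74082565307617, 29.75750160217285), 84.57594299316406)
57 19 [491.1 315.7] ((15.728065490722656, 30.28720474243164), 2.2226459980010986)
```

View pics/c1.png

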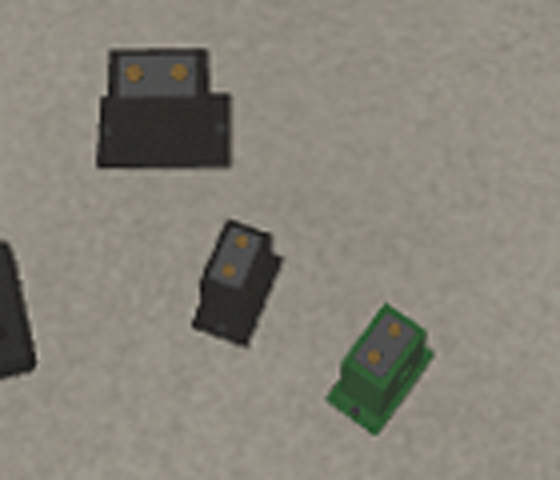

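The crop confirms the small dark transformer at its centre, near side-picture pixel (249,320), between the large dark one and the green one. Next I'll view the stand from above with the wrist camera.

Call:
move_arm(
  offset=[
    [2.06, -3.56, 1.0],
    [2.06, -3.56, 1.0],
    [2.06, -3.56, 1.0],
    [2.06, -3.56, 1.0],
    [2.06, -3.56, 1.0],
    [2.06, -3.56, 1.0],
    [2.06, -3.56, 1.0],
    [2.06, -3.56, 1.0],
  ],
  dr=[
    [0, 0, 1.84],
    [0, 0, 1.84],
    [0, 0, 1.84],
    [0, 0, 1.84],
    [0, 0, 1.84],
    [0, 0, 1.84],
    [0, 0, 1.84],
    [0, 0, 1.84],
  ],
)

```text
time: 1.4
ee_pos: [374.2, 302.8, 302.5]
orientation: [0.0, 0.041, 0.999, 0.0]
wrist_force: [1.0, -0.1, -0.1]
opening: 90.9
```

Call:
move_arm(
  offset=[
    [2.06, -3.56, 0],
    [2.06, -3.56, 0],
    [2.06, -3.56, 0],
    [2.06, -3.56, 0],
    [2.06, -3.56, 0],
    [2.06, -3.56, 0],
    [2.06, -3.56, 0],
    [2.06, -3.56, 0],
  ],
  dr=[
    [0, 0, 1.84],
    [0, 0, 1.84],
    [0, 0, 1.84],
    [0, 0, 1.84],
    [0, 0, 1.84],
    [0, 0, 1.84],
    [0, 0, 1.84],
    [0, 0, 1.84],
  ],
)

```text
time: 2.2
ee_pos: [539.1, 17.8, 302.1]
orientation: [0.0, -0.087, 0.996, -0.0]
wrist_force: [0.8, 1.3, -0.1]
opening: 91.2
```

Call:
move_arm(
  offset=[
    [0, 0, 0],
    [0, 0, 0],
  ],
  dr=[
    [0, 0, 0],
    [0, 0, 0],
  ],
)

```text
time: 2.4
ee_pos: [538.6, 18.8, 301.7]
orientation: [-0.0, -0.085, 0.996, 0.0]
wrist_force: [-0.8, 0.8, -1.2]
opening: 91.2
```

```bash
cat > c.py <<'E'
from h import *
s=sensors.state(); print(s['ee_pos'],s['orientation'])
rgb,d,X=cloud('wrist'); np.savez('w1.npz',rgb=rgb,d=d,X=X)
cv2.imwrite('pics/w1.png',rgb[...,::-1])
r,g,b=[rgb[...,i].astype(int) for i in range(3)]
m=(r>g*1.35)&(r>b*1.5)&(X[...,2]>95)&(abs(X[...,1])<150)
p=X[m]; p=p[p[:,0].argsort()]; print(len(p)); print(np.round(p[::max(1,len(p)//30)],1).tolist())
E
python3 c.py
```

```text
[538.58848454  18.7962057  301.66695514] [-2.43091933e-04 -8.54586029e-02  9.96341686e-01  1.14445941e-04]
1839
[[420.6, 5.9, 136.6], [424.6, 0.4, 137.0], [427.3, -10.7, 135.3], [437.7, -13.1, 137.0], [450.6, -18.5, 136.1], [465.6, -16.3, 134.1], [491.0, 5.3, 131.4], [496.8, 7.3, 125.3], [501.7, 61.1, 391.6], [506.1, 63.8, 404.8], [509.0, 9.4, 126.0], [512.0, 6.4, 124.5], [514.3, 6.8, 124.4], [516.7, 11.4, 398.3], [522.1, 9.2, 124.6], [528.1, 9.1, 124.6], [534.4, 12.5, 125.8], [541.3, 13.7, 126.5], [548.0, 18.4, 125.9], [555.4, 18.5, 125.8], [562.8, 18.5, 126.2], [570.4, 19.8, 125.7], [578.2, 23.6, 127.1], [586.4, 25.0, 128.7], [594.8, 27.7, 132.8], [602.7, 30.2, 134.8], [610.2, 26.7, 142.6], [617.0, 33.9, 147.6], [623.0, 32.6, 154.1], [628.9, 28.9, 158.8], [634.4, 28.8, 162.8]]
```

View pics/w1.png

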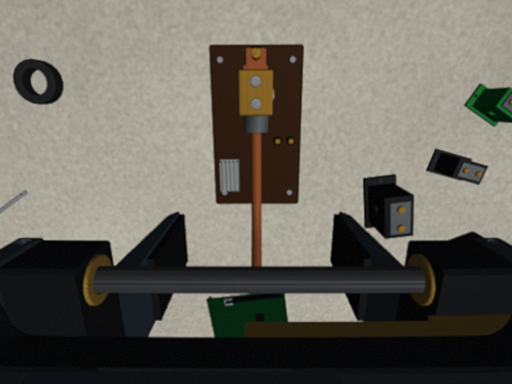

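The wrist picture shows the bar running from the grey shoulder at (257,130) down to (257,265), where the gripper hides its outer leg. I'll shift outward to see the leg.

Call:
move_arm(
  offset=[
    [3, 0.5, 0],
    [3, 0.5, 0],
    [3, 0.5, 0],
    [3, 0.5, 0],
    [0, 0, 0],
    [0, 0, 0],
  ],
  dr=[
    [0, 0, 0],
    [0, 0, 0],
    [0, 0, 0],
    [0, 0, 0],
    [0, 0, 0],
    [0, 0, 0],
  ],
)

```text
time: 3.05
ee_pos: [658.0, 40.7, 301.6]
orientation: [-0.0, -0.087, 0.996, 0.0]
wrist_force: [-1.0, -0.1, 1.0]
opening: 91.3
```

```bash
cat > fit.py <<'E'
from h import *
from scipy.optimize import least_squares
def curve(a,n=400):
    # polyline of axis in stand xz (z rel. axis) for leg angle a (rad): nominal 45deg shape; leg turned about bend middle
    t=np.linspace(0,np.pi/4,60); arc=np.c_[75+80*np.sin(t),80*(1-np.cos(t))]
    e=arc[-1]; end=np.array([75+88.4,55.3])
    L=np.vstack([np.c_[np.linspace(0,75,80),np.zeros(80)],arc,e+np.linspace(0,1,60)[:,None]*(end-e)])
    mid=np.array([75+30.6,6.1]); d=a-np.pi/4; c,s=np.cos(d),np.sin(d)
    R=np.array([[c,-s],[s,c]]); o=L[:,0]>mid[0]
    L[o]=(L[o]-mid)@R.T+mid
    return L
def copper(rgb,X):
    r,g,b=[rgb[...,i].astype(int) for i in range(3)]
    return (r>g*1.35)&(r>b*1.5)&(r<g*3.2)&(X[...,2]>105)&(X[...,2]<200)&(X[...,1]>-20)&(X[...,1]<70)&(X[...,0]>500)&(X[...,0]<680)
def shoulder_pts(p,x0,y0,yaw,z0):
    c,s=np.cos(yaw),np.sin(yaw); d=p[:,:2]-[x0,y0]
    return np.c_[d@[c,s],d@[-s,c],p[:,2]-z0]
def fit(p,x0=None):
    # x0 (along-bar) poorly set by level part but set by bend + end
    def f(v):
        q=shoulder_pts(p,*v[:4]); L=curve(v[4])
        dd=np.hypot(q[:,None,0]-L[None,:,0],q[:,None,2]-L[None,:,1]).min(1)
        k=np.hypot(q[:,None,0]-L[None,:,0],q[:,None,2]-L[None,:,1]).argmin(1)
        return np.r_[np.hypot(dd,q[:,1])-6,(v[4]-np.pi/4)*20]
    r=least_squares(f,[487,5,.17,120,np.pi/4],loss='soft_l1',x_scale=[1,1,.01,1,.01])
    return r
E
cat > d.py <<'E'
from fit import *
s=sensors.state(); print(s['ee_pos'],s['orientation'])
rgb,d,X=cloud('wrist'); np.savez('w2.npz',rgb=rgb,d=d,X=X)
cv2.imwrite('pics/w2.png',rgb[...,::-1])
for nn in (['w2'],['w1'],['w1','w2'],['scene','side']):
    p=np.vstack([ (lambda z: z['X'][copper(z['rgb'],z['X'])])(np.load(n+'.npz')) for n in nn])
    p=p[:: max(1,len(p)//800)]
    r=fit(p); print(nn,len(p),np.round(r.x,3),'leg',round(np.degrees(r.x[4]),2),'rms',np.sqrt(np.mean(r.fun**2)).round(2), 'xmax',p[:,0].max())
# end of bar & shoulder face in stand frame (using w1,w2)
v=fit(np.vstack([ (lambda z: z['X'][copper(z['rgb'],z['X'])])(np.load(n+'.npz')) for n in ['w1','w2']])[::3]).x
z=np.load('w1.npz'); q=shoulder_pts(z['X'].reshape(-1,3),*v[:4]); c=z['rgb'].reshape(-1,3)
k=(abs(q[:,1])<5)&(q[:,0]>-70)&(q[:,0]<30)&(q[:,2]>0)&(q[:,2]<30); o=np.where(k)[0]; o=o[q[o,0].argsort()]
print([(round(q[i,0],1),round(q[i,2],1),c[i].tolist()) for i in o[::max(1,len(o)//40)]])
E
python3 d.py
```

```text
[658.04539244  40.68989472 301.55209365] [-4.17872971e-04 -8.70945211e-02  9.96199961e-01  8.10080664e-05]
['w2'] 846 [4.90657e+02 6.32100e+00 1.75000e-01 1.19755e+02 7.71000e-01] leg 44.16 rms 0.59 xmax 655.3782104141288
['w1'] 1157 [4.91012e+02 6.49300e+00 1.74000e-01 1.19782e+02 7.72000e-01] leg 44.25 rms 0.63 xmax 635.9735802633012
['w1', 'w2'] 950 [4.90734e+02 6.50500e+00 1.73000e-01 1.19736e+02 7.72000e-01] leg 44.25 rms 0.61 xmax 654.977329783582
['scene', 'side'] 339 [4.88510e+02 6.54300e+00 1.74000e-01 1.18984e+02 7.79000e-01] leg 44.63 rms 1.59 xmax 654.8580108480809
[(np.float64(-69.3), np.float64(15.8), [136, 74, 42]), (np.float64(-67.4), np.float64(15.5), [138, 74, 43]), (np.float64(-65.4), np.float64(16.5), [98, 58, 30]), (np.float64(-63.3), np.float64(17.8), [131, 99, 35]), (np.float64(-61.4), np.float64(17.9), [131, 99, 36]), (np.float64(-59.4), np.float64(18.3), [130, 97, 35]), (np.float64(-57.0), np.float64(24.4), [127, 133, 142]), (np.float64(-55.1), np.float64(23.2), [123, 130, 138]), (np.float64(-53.1), np.float64(24.7), [122, 126, 132]), (np.float64(-51.2), np.f
[... 1026 characters left out ...]
.float64(14.6), [62, 66, 67]), (np.float64(-3.4), np.float64(13.7), [79, 82, 84]), (np.float64(-1.1), np.float64(12.4), [54, 53, 54]), (np.float64(2.8), np.float64(5.8), [122, 66, 38]), (np.float64(5.1), np.float64(4.8), [139, 75, 43]), (np.float64(7.5), np.float64(3.2), [52, 29, 17]), (np.float64(10.7), np.float64(5.4), [139, 75, 44]), (np.float64(13.0), np.float64(4.7), [73, 39, 22]), (np.float64(15.4), np.float64(3.5), [136, 74, 42]), (np.float64(18.6), np.float64(5.3), [129, 72, 40]), (np.float64(21.1), np.float64(4.0), [135, 73, 42]), (np.float64(24.2), np.float64(6.3), [138, 76, 45]), (np.float64(26.6), np.float64(5.3), [91, 49, 28]), (np.float64(30.0), np.float64(6.1), [129, 70, 40])]
```

View pics/w2.png

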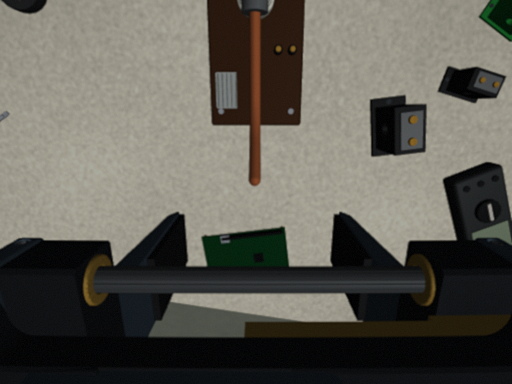

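The outer leg is now fully visible, with its tip at (255,183). The bar model fits to 0.6 mm: shoulder at (490.75, 6.45, 119.75), yaw 9.9° and leg about 44.3°. Next is the transformer.

Call:
move_arm(
  offset=[
    [-1.35, 3.37, 0],
    [-1.35, 3.37, -0.6],
    [-1.35, 3.37, -0.6],
    [-1.35, 3.37, -0.6],
    [-1.35, 3.37, -0.6],
    [-1.35, 3.37, -0.6],
    [-1.35, 3.37, -0.6],
    [-1.35, 3.37, -0.6],
  ],
  dr=[
    [0, 0, -2],
    [0, 0, -2],
    [0, 0, -2],
    [0, 0, -2],
    [0, 0, -2],
    [0, 0, -2],
    [0, 0, -2],
    [0, 0, -2],
  ],
)

```text
time: 3.9
ee_pos: [548.7, 310.2, 260.4]
orientation: [0.0, 0.054, 0.999, 0.0]
wrist_force: [0.8, 0.2, 0.9]
opening: 91.0
```

Call:
move_arm(
  offset=[
    [0, 0, 0],
    [0, 0, 0],
  ],
  dr=[
    [0, 0, 0],
    [0, 0, 0],
  ],
)

```text
time: 4.1
ee_pos: [549.3, 309.4, 260.3]
orientation: [0.0, 0.052, 0.999, -0.0]
wrist_force: [0.6, -0.6, 0.3]
opening: 91.0
```

```bash
cat > e.py <<'E'
from fit import *
s=sensors.state(); print(s['ee_pos'],s['orientation'])
rgb,d,X=cloud('wrist'); np.savez('w3.npz',rgb=rgb,d=d,X=X)
cv2.imwrite('pics/w3.png',rgb[...,::-1])
near=(np.hypot(X[...,0]-496,X[...,1]-317)<42)
dark=rgb.sum(2)<330
for lo,hi in [(-3,10),(10,49),(49,57)]:
    m=near&(X[...,2]>lo)&(X[...,2]<hi)&(dark if lo<0 else True)
    q=X[m][:,:2].astype(np.float32); print(lo,len(q),cv2.minAreaRect(q))
m=near&(X[...,2]>49)&(X[...,2]<57); print(np.nanmedian(X[m][:,2]))
# trimmed: PCA + percentiles
q=X[m][:,:2]; best=None
for a in np.radians(np.arange(-12,3,.25)):
    u=q@[np.cos(a),np.sin(a)]; w=q@[-np.sin(a),np.cos(a)]
    A=np.ptp(np.percentile(u,[1,99]))*np.ptp(np.percentile(w,[1,99]))
    if best is None or A<best[0]:
        e1=np.percentile(u,[1,99]);e2=np.percentile(w,[1,99]); c,sn=np.cos(a),np.sin(a)
        best=(A,np.degrees(a),np.ptp(e1),np.ptp(e2),np.array([[c,-sn],[sn,c]])@[e1.mean(),e2.mean()])
print(best)
v,u=np.where(m); print('px',u.min(),u.max(),v.min(),v.max())
E
python3 e.py
```

```text
[549.27597214 309.44365031 260.30232908] [ 2.77596646e-05  5.20800671e-02  9.98642908e-01 -9.01776879e-05]
-3 394 ((498.67333984375, 317.4071350097656), (63.28196334838867, 37.18024444580078), 84.00328063964844)
10 38 ((483.89593505859375, 318.56744384765625), (43.39170837402344, 0.09769130498170853), 84.90746307373047)
49 799 ((498.2511901855469, 317.0129089355469), (43.177066802978516, 29.03921127319336), 84.5250473022461)
54.02828015985108
(np.float64(1235.91969275933), np.float64(-5.5), np.float64(28.807345192237392), np.float64(42.902936196021585), array([498.19882047, 317.0751672 ]))
px 243 278 116 140
```

Call:
move_arm(
  offset=[
    [-2.55, 0.38, -3],
    [-2.55, 0.38, -3],
    [0, 0, -4],
    [0, 0, -4],
    [0, 0, -4],
    [0, 0, -3.5],
    [0, 0, -1.5],
    [0, 0, -0.9],
  ],
  dr=[
    [0, 0, 0.4],
    [0, 0, 0],
    [0, 0, 0],
    [0, 0, 0],
    [0, 0, 0],
    [0, 0, 0],
    [0, 0, 0],
    [0, 0, 0],
  ],
)

```text
time: 4.95
ee_pos: [499.4, 315.3, 19.8]
orientation: [-0.001, 0.05, 0.999, -0.0]
wrist_force: [-0.4, 0.2, 0.0]
opening: 91.1
```

Call:
move_arm(
  offset=[
    [0, 0, -0.4],
    [0, 0, 0],
  ],
  dr=[
    [0, 0, 0],
    [0, 0, 0],
  ],
)

```text
time: 5.15
ee_pos: [500.0, 316.4, 17.4]
orientation: [0.0, 0.05, 0.999, 0.0]
wrist_force: [-0.2, 0.8, -0.2]
opening: 91.2
```

Call:
move_arm(
  offset=[
    [0, 0, 0],
    [0, 0, 0],
  ],
  dr=[
    [0, 0, 0],
    [0, 0, 0],
  ],
)

```text
time: 5.35
ee_pos: [500.0, 316.9, 17.9]
orientation: [0.001, 0.05, 0.999, 0.0]
wrist_force: [0.3, -0.7, -0.6]
opening: 91.4
```

Call:
move_arm(
  offset=[
    [0, 0, 0],
    [0, 0, 0],
  ],
  dr=[
    [0, 0, 0],
    [0, 0, 0],
  ],
)

```text
time: 5.55
ee_pos: [499.6, 316.8, 17.3]
orientation: [0.0, 0.05, 0.999, 0.0]
wrist_force: [-0.2, -0.8, -1.5]
opening: 91.2
```

Call:
move_arm(
  offset=[
    [-0.12, 0.03, 0],
    [0, 0, 0],
    [0, 0, 0],
    [0, 0, 0],
    [0, 0, 0],
    [0, 0, 0],
  ],
  dr=[
    [0, 0, 0],
    [0, 0, 0],
    [0, 0, 0],
    [0, 0, 0],
    [0, 0, 0],
    [0, 0, 0],
  ],
  grip=0.3,
  grip_force=25,
)

```text
time: 6.15
ee_pos: [498.3, 316.9, 16.9]
orientation: [-0.0, 0.05, 0.999, -0.0]
wrist_force: [0.0, -0.5, -0.5]
opening: 46.1
```

Call:
move_arm(
  offset=[
    [0, 0, 0],
    [0, 0, 0],
    [0, 0, 0],
    [0, 0, 0],
  ],
  dr=[
    [0, 0, 0],
    [0, 0, 0],
    [0, 0, 0],
    [0, 0, 0],
  ],
)

```text
time: 6.55
ee_pos: [498.3, 317.0, 16.9]
orientation: [-0.0, 0.05, 0.999, -0.0]
wrist_force: [0.0, -0.4, -1.1]
opening: 43.8
```

```bash
cat > plan.py <<'E'
from fit import *
import json,sys
from scipy.optimize import minimize
P=json.load(open('par.json'))  # x0,y0,yaw,z0,leg(deg), bore_x,bore_y,bore_z in tool frame
def load(): c=json.load(open('cmd.json')); return np.array(c['p']),Rn.from_quat(c['q'])
def save(p,r): json.dump({'p':list(map(float,p)),'q':r.as_quat().tolist()},open('cmd.json','w'))
L=curve(np.radians(P['leg'])); d=L[-1]-L[-2]; d/=np.linalg.norm(d)
S=np.r_[0,np.cumsum(np.hypot(*np.diff(L,axis=0).T))]; SE=S[-1]
def axis(s):
    s=np.atleast_1d(s); q=np.c_[np.interp(s,S,L[:,0]),np.interp(s,S,L[:,1])]
    q+=np.clip(s-SE,0,None)[:,None]*d; q[:,0]+=np.clip(s,None,0); return q
def ring(s):
    """bore centre (x,z in stand plane) and slope for best fit over bar at arc s (SE = bar_end)"""
    q=axis(s+np.linspace(-14.5,14.5,31)); t=q[-1]-q[0]; a0=np.arctan2(t[1],t[0])
    def f(v):
        n=np.array([-np.sin(v[1]),np.cos(v[1])]); return np.abs((q-q[15])@n-v[0]).max()
    r=minimize(f,[.1,a0],method='Nelder-Mead',options=dict(xatol=1e-6,fatol=1e-7))
    n=np.array([-np.sin(r.x[1]),np.cos(r.x[1])]); return q[15]+r.x[0]*n,r.x[1],r.fun
def tcp(s,da=0,dn=0,dy=0):
    c,a,_=ring(s); a+=np.radians(da); yaw=P['yaw']; Z=Rn.from_euler('z',yaw)
    c=c+dn*np.array([-np.sin(a),np.cos(a)])
    r=Z*Rn.from_euler('y',-a)*Rn.from_matrix(np.diag([-1.,1,-1]))
    b=np.array([P['x0'],P['y0'],P['z0']])+Z.apply([c[0],dy,c[1]])
    return b-r.apply([P['bore_x'],P['bore_y'],P['bore_z']]),r
def rows(targets):
    p,r=load(); off=[];dr=[]
    for tp,tr in targets:
        o=np.round((tp-p)/10,2); v=np.round(np.degrees((tr*r.inv()).as_rotvec()),2)
        p=p+o*10; r=Rn.from_rotvec(np.radians(v))*r; off.append((o+0).tolist()); dr.append((v+0).tolist())
    save(p,r)
    for i in range(0,len(off),8):
        print('{"offset":',off[i:i+8],', "dr":',dr[i:i+8],'}')
    print('end cmd',np.round(p,1),np.round(r.as_quat()[[3,0,1,2]],3))
def lerp(tp,tr,n):
    p,r=load(); v=(tr*r.inv()).as_rotvec()
    return [(p+(tp-p)*k/n,Rn.from_rotvec(v*k/n)*r) for k in range(1,n+1)]
E
cat > p1.py <<'E'
json_=__import__('json')
json_.dump(dict(x0=490.75,y0=6.45,yaw=.1735,z0=120,leg=44.3,bore_x=0,bore_y=0,bore_z=-11.1),open('par.json','w'))
from plan import *
q=[-0.0,0.05,0.99875,0]; save(np.array([498.3,317.0,16.9]),Rn.from_quat([q[1],q[2],q[3],q[0]]))
print([np.round(ring(s)[2],2) for s in (20,60,80,100,120,130,150)],SE)
p,r=load(); rows(lerp(p+[0,0,250],r,7))
tp,tr=tcp(SE+36); print(tp); rows(lerp(tp+[10,2,40],tr,12)); rows(lerp(tp,tr,3))
E
python3 p1.py
```

```text
[np.float64(0.0), np.float64(0.0), np.float64(0.52), np.float64(0.63), np.float64(0.65), np.float64(0.59), np.float64(0.02)] 182.87391495906277
{"offset": [[0.0, 0.0, 3.57], [0.0, 0.0, 3.57], [0.0, 0.0, 3.57], [0.0, 0.0, 3.58], [0.0, 0.0, 3.57], [0.0, 0.0, 3.57], [0.0, 0.0, 3.57]] , "dr": [[0.0, 0.0, 0.0], [0.0, 0.0, 0.0], [0.0, 0.0, 0.0], [0.0, 0.0, 0.0], [0.0, 0.0, 0.0], [0.0, 0.0, 0.0], [0.0, 0.0, 0.0]] }
end cmd [498.3 317.  266.9] [-0.     0.05   0.999  0.   ]
[685.28888317  40.54529985 191.8084567 ]
{"offset": [[1.64, -2.29, -0.29], [1.64, -2.28, -0.29], [1.64, -2.29, -0.3], [1.65, -2.29, -0.29], [1.64, -2.29, -0.29], [1.64, -2.28, -0.29], [1.64, -2.29, -0.3], [1.64, -2.29, -0.29]] , "dr": [[0.14, -3.7, 1.24], [0.13, -3.71, 1.24], [0.14, -3.7, 1.24], [0.13, -3.7, 1.24], [0.14, -3.71, 1.24], [0.14, -3.7, 1.24], [0.13, -3.7, 1.24], [0.14, -3.7, 1.24]] }
{"offset": [[1.64, -2.28, -0.29], [1.65, -2.29, -0.29], [1.64, -2.29, -0.3], [1.64, -2.29, -0.29]] , "dr": [[0.13, -3.71, 1.24], [0.14, -3.7, 1.24], [0.14, -3.7, 1.24], [0.13, -3.71, 1.24]] }
end cmd [695.3  42.5 231.8] [ 0.376 -0.08   0.923  0.033]
{"offset": [[-0.33, -0.07, -1.33], [-0.34, -0.06, -1.34], [-0.33, -0.07, -1.33]] , "dr": [[0.0, 0.0, 0.0], [0.0, 0.0, 0.0], [0.0, 0.0, 0.0]] }
end cmd [685.3  40.5 191.8] [ 0.376 -0.08   0.923  0.033]
```

Call:
move_arm(
  offset=[
    [0, 0, 3.57],
    [0, 0, 3.57],
    [0, 0, 3.57],
    [0, 0, 3.58],
    [0, 0, 3.57],
    [0, 0, 3.57],
    [0, 0, 3.57],
  ],
  dr=[
    [0, 0, 0],
    [0, 0, 0],
    [0, 0, 0],
    [0, 0, 0],
    [0, 0, 0],
    [0, 0, 0],
    [0, 0, 0],
  ],
)

```text
time: 7.25
ee_pos: [497.8, 316.7, 268.3]
orientation: [-0.0, 0.05, 0.999, -0.0]
wrist_force: [0.9, -0.1, -2.5]
opening: 43.6
```

Call:
move_arm(
  offset=[
    [1.64, -2.29, -0.29],
    [1.64, -2.28, -0.29],
    [1.64, -2.29, -0.3],
    [1.65, -2.29, -0.29],
    [1.64, -2.29, -0.29],
    [1.64, -2.28, -0.29],
    [1.64, -2.29, -0.3],
    [1.64, -2.29, -0.29],
  ],
  dr=[
    [0.14, -3.7, 1.24],
    [0.13, -3.71, 1.24],
    [0.14, -3.7, 1.24],
    [0.13, -3.7, 1.24],
    [0.14, -3.71, 1.24],
    [0.14, -3.7, 1.24],
    [0.13, -3.7, 1.24],
    [0.14, -3.7, 1.24],
  ],
)

```text
time: 8.05
ee_pos: [629.7, 132.9, 243.4]
orientation: [0.256, -0.038, 0.966, 0.022]
wrist_force: [0.1, 1.1, -2.3]
opening: 44.2
```

Call:
move_arm(
  offset=[
    [1.64, -2.28, -0.29],
    [1.65, -2.29, -0.29],
    [1.64, -2.29, -0.3],
    [1.64, -2.29, -0.29],
    [-0.33, -0.07, -1.33],
    [-0.34, -0.06, -1.34],
    [-0.33, -0.07, -1.33],
    [0, 0, 0],
  ],
  dr=[
    [0.13, -3.71, 1.24],
    [0.14, -3.7, 1.24],
    [0.14, -3.7, 1.24],
    [0.13, -3.71, 1.24],
    [0, 0, 0],
    [0, 0, 0],
    [0, 0, 0],
    [0, 0, 0],
  ],
)

```text
time: 8.85
ee_pos: [668.8, 66.0, 191.7]
orientation: [0.346, -0.074, 0.934, 0.037]
wrist_force: [-0.1, 0.2, -1.8]
opening: 44.0
```

```bash
cat > g.py <<'E'
from plan import *
ps=[];qs=[]; ns=[]
import sys
n=sys.argv[1]
from bench import sensors
for k in range(2):
    s=sensors.state(); rgb,d=optics.read_camera('wrist'); ps.append(s['ee_pos']);qs.append(s['orientation']); ns.append(d)
D=np.median(np.array(ns),0) if len(ns)>2 else np.where((ns[0]>0)&(ns[1]>0),(ns[0]+ns[1])/2,0)
p,r=load(); print('meas',np.round(np.mean(ps,0),2),np.round(np.mean(qs,0),4)); print('cmd ',np.round(p,2),np.round(r.as_quat()[[3,0,1,2]],4)); print('F',np.round(s['wrist_force'],1),'T',np.round(s['torque'],2))
c=optics.calibration('wrist'); T=pts(D,c,dict(orientation=[1,0,0,0],ee_pos=[0,0,0]))  # tool frame
np.savez(n+'.npz',rgb=rgb,d=D,T=T); cv2.imwrite(f'pics/{n}.png',rgb[...,::-1])
# block top expected z_tool = -(53-16.9)=-36.1, y in +-22
m=(abs(T[...,2]+36.1)<4)&(abs(T[...,0])<30)&(abs(T[...,1])<30)
q=T[m]; print('top',len(q),'medz',np.median(q[:,2]).round(2),'y',np.percentile(q[:,1],[1,99]).round(2),'x',np.percentile(q[:,0],[1,99]).round(2))
R=r.as_matrix(); W=T@R.T+p
mc=copper(rgb,W); q=W[mc]; print('cu',len(q))
if len(q)>100:
    f=fit(q[::max(1,len(q)//700)]); print('fit',np.round(f.x,3),np.degrees(f.x[4]).round(2),np.sqrt(np.mean(f.fun**2)).round(2))
    # straight leg only, line in tool frame
    t=T[mc]; sx=shoulder_pts(q,P['x0'],P['y0'],P['yaw'],P['z0'])[:,0]; t=t[sx>133]; print('leg pts',len(t))
    if len(t)>60:
        g=lambda v:np.hypot(t[:,1]-v[0]-v[1]*(t[:,0]-30),t[:,2]-v[2]-v[3]*(t[:,0]-30))-6
        h=least_squares(g,[0,0,-11,0],loss='soft_l1'); v=h.x
        print('leg axis in tool at x=30: y',v[0].round(2),'z',v[2].round(2),'slopes deg',np.degrees(v[[1,3]]).round(2),'xmin',t[:,0].min().round(1))
E
python3 g.py w4
```

```text
meas [669.23  66.05 192.38] [ 0.3466 -0.0741  0.9343  0.0371]
cmd  [685.3  40.5 191.8] [ 0.3759 -0.0802  0.9226  0.0327]
F [ 0.2  0.7 -2.4] T [-0.07  0.74  0.02]
top 3006 medz -35.46 y [-28.13  28.26] x [-13.77  16.95]
cu 4561
fit [ 5.06260e+02 -2.32520e+01  2.15000e-01  1.23351e+02  8.35000e-01] 47.85 1.89
leg pts 2438
leg axis in tool at x=30: y -28.28 z -0.64 slopes deg [-1.05  2.95] xmin 14.9
```

View pics/w4.png

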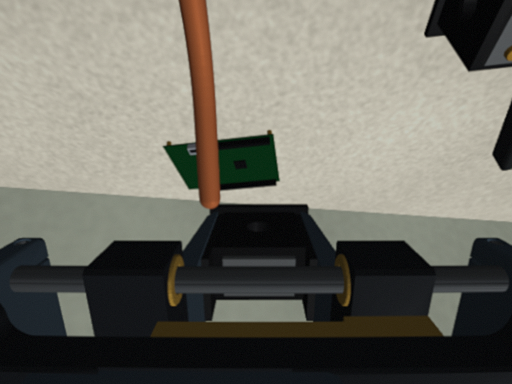

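The rows were speed-limited, so the arm stopped short. The bar tip at (209,200) is just in front of the left finger. I'll back off along the leg first, then realign from the measured pose.

```bash
cat > sync.py <<'E'
from plan import *
def sync(n=5):
    ps=[];qs=[]
    for k in range(n):
        s=sensors.state(); ps.append(s['ee_pos']); qs.append(s['orientation']); optics.read_camera('side')
    qs=np.array(qs); qs*=np.sign(qs[:,2:3]); q=qs.mean(0); q/=np.linalg.norm(q); save(np.mean(ps,0),Rn.from_quat([q[1],q[2],q[3],q[0]]))
    print('sync',np.round(np.mean(ps,0),2),'sd',np.std(ps,0).round(2),q.round(4),'F',np.round(s['wrist_force'],1))
E
cat > p2.py <<'E'
from sync import *
sync(5)
p,r=load(); x=-r.apply([1,0,0]); rows(lerp(p+22*x,r,4))
tp,tr=tcp(SE+52); rows(lerp(tp,tr,12))
E
python3 p2.py
```

```text
sync [670.62  66.08 194.54] sd [0.2  0.01 0.35] [ 0.3483 -0.0744  0.9337  0.0367] F [-1.1 -0.4 -2.1]
{"offset": [[0.41, 0.06, 0.36], [0.41, 0.06, 0.36], [0.41, 0.07, 0.36], [0.41, 0.06, 0.36]] , "dr": [[0.0, 0.0, 0.0], [0.0, 0.0, 0.0], [0.0, 0.0, 0.0], [0.0, 0.0, 0.0]] }
end cmd [687.   68.6 208.9] [ 0.348 -0.074  0.934  0.037]
{"offset": [[0.08, -0.22, -0.05], [0.08, -0.21, -0.05], [0.08, -0.22, -0.05], [0.08, -0.22, -0.05], [0.08, -0.22, -0.05], [0.08, -0.21, -0.05], [0.08, -0.22, -0.05], [0.08, -0.22, -0.05]] , "dr": [[-0.03, -0.29, 0.04], [-0.03, -0.29, 0.03], [-0.04, -0.28, 0.04], [-0.03, -0.29, 0.04], [-0.03, -0.29, 0.03], [-0.03, -0.29, 0.04], [-0.03, -0.29, 0.04], [-0.04, -0.28, 0.03]] }
{"offset": [[0.08, -0.21, -0.05], [0.07, -0.22, -0.05], [0.08, -0.22, -0.05], [0.08, -0.22, -0.04]] , "dr": [[-0.03, -0.29, 0.04], [-0.03, -0.29, 0.04], [-0.03, -0.29, 0.03], [-0.03, -0.29, 0.04]] }
end cmd [696.5  42.5 203. ] [ 0.376 -0.08   0.923  0.033]
```

Call:
move_arm(
  offset=[
    [0.41, 0.06, 0.36],
    [0.41, 0.06, 0.36],
    [0.41, 0.07, 0.36],
    [0.41, 0.06, 0.36],
  ],
  dr=[
    [0, 0, 0],
    [0, 0, 0],
    [0, 0, 0],
    [0, 0, 0],
  ],
)

```text
time: 9.6
ee_pos: [687.0, 68.6, 208.9]
orientation: [0.348, -0.074, 0.934, 0.037]
wrist_force: [0.9, 0.4, -2.7]
opening: 44.0
```

Call:
move_arm(
  offset=[
    [0.08, -0.22, -0.05],
    [0.08, -0.21, -0.05],
    [0.08, -0.22, -0.05],
    [0.08, -0.22, -0.05],
    [0.08, -0.22, -0.05],
    [0.08, -0.21, -0.05],
    [0.08, -0.22, -0.05],
    [0.08, -0.22, -0.05],
  ],
  dr=[
    [-0.03, -0.29, 0.04],
    [-0.03, -0.29, 0.03],
    [-0.04, -0.28, 0.04],
    [-0.03, -0.29, 0.04],
    [-0.03, -0.29, 0.03],
    [-0.03, -0.29, 0.04],
    [-0.03, -0.29, 0.04],
    [-0.04, -0.28, 0.03],
  ],
)

```text
time: 10.4
ee_pos: [693.3, 51.0, 204.8]
orientation: [0.367, -0.078, 0.926, 0.034]
wrist_force: [0.1, -0.5, -1.9]
opening: 43.9
```

Call:
move_arm(
  offset=[
    [0.08, -0.21, -0.05],
    [0.07, -0.22, -0.05],
    [0.08, -0.22, -0.05],
    [0.08, -0.22, -0.04],
    [0, 0, 0],
    [0, 0, 0],
    [0, 0, 0],
  ],
  dr=[
    [-0.03, -0.29, 0.04],
    [-0.03, -0.29, 0.04],
    [-0.03, -0.29, 0.03],
    [-0.03, -0.29, 0.04],
    [0, 0, 0],
    [0, 0, 0],
    [0, 0, 0],
  ],
)

```text
time: 11.1
ee_pos: [696.3, 42.5, 202.7]
orientation: [0.376, -0.08, 0.923, 0.033]
wrist_force: [-0.1, -0.1, -2.4]
opening: 43.7
```

```bash
python3 g.py w5; python3 -c "
from sync import *
sync(5)"
```

```text
meas [696.26  42.53 202.63] [ 0.3757 -0.0802  0.9227  0.0327]
cmd  [696.52  42.48 203.04] [ 0.3759 -0.0802  0.9226  0.0327]
F [-0.2 -0.1 -2.6] T [-0.09  0.74 -0.03]
top 2999 medz -35.39 y [-28.21  28.22] x [-13.71  16.97]
cu 4085
fit [4.90978e+02 6.56100e+00 1.74000e-01 1.20088e+02 7.72000e-01] 44.23 0.38
leg pts 2118
leg axis in tool at x=30: y 0.14 z -10.63 slopes deg [-0.  -0.3] xmin 46.7
sync [696.23  42.49 202.51] sd [0.01 0.03 0.04] [ 0.3757 -0.0802  0.9227  0.0327] F [ 0.2  0.1 -2.4]
```

Alignment is good: the leg axis in the tool frame is at y +0.14, matching the bore height taken from the block's top to within 0.1 mm. I'll thread it now, slowly.

```bash
cat > p3.py <<'E'
import json
P=json.load(open('par.json')); P.update(y0=6.57,leg=44.2); json.dump(P,open('par.json','w'))
from plan import *
print(SE)
tp=[tcp(SE+x) for x in (48,44,40,36,32,29,26.5,24.5)]; rows(tp)
rows([tcp(SE+x) for x in (23,21.5,20,18.5,17,15.5,14,12.5)])
rows([tcp(SE+x) for x in (11,9.5,8,6,4,2,0,-2)])
E
python3 p3.py
```

```text
182.8738854611925
{"offset": [[-0.24, -0.03, -0.25], [-0.28, -0.05, -0.28], [-0.28, -0.05, -0.28], [-0.28, -0.05, -0.28], [-0.28, -0.05, -0.28], [-0.22, -0.04, -0.2], [-0.17, -0.03, -0.18], [-0.14, -0.02, -0.14]] , "dr": [[-0.02, 0.07, 0.0], [0.0, 0.0, 0.0], [0.0, 0.0, 0.0], [0.0, 0.0, 0.0], [0.0, 0.0, 0.0], [0.0, 0.0, 0.0], [0.0, 0.0, 0.0], [0.0, 0.0, 0.0]] }
end cmd [677.3  39.3 183.6] [ 0.375 -0.08   0.923  0.033]
{"offset": [[-0.11, -0.02, -0.1], [-0.11, -0.02, -0.11], [-0.1, -0.02, -0.1], [-0.11, -0.02, -0.11], [-0.1, -0.02, -0.1], [-0.11, -0.01, -0.11], [-0.11, -0.02, -0.1], [-0.1, -0.02, -0.11]] , "dr": [[0.0, 0.0, 0.0], [0.0, 0.0, 0.0], [0.0, 0.0, 0.0], [0.0, 0.0, 0.0], [0.0, 0.0, 0.0], [0.0, 0.0, 0.0], [0.0, 0.0, 0.0], [0.0, 0.0, 0.0]] }
end cmd [668.8  37.8 175.2] [ 0.375 -0.08   0.923  0.033]
{"offset": [[-0.11, -0.02, -0.1], [-0.1, -0.02, -0.1], [-0.11, -0.02, -0.11], [-0.14, -0.02, -0.14], [-0.14, -0.03, -0.14], [-0.14, -0.02, -0.14], [-0.14, -0.03, -0.14], [-0.14, -0.02, -0.14]] , "dr": [[0.0, 0.0, 0.0], [0.0, 0.0, 0.0], [0.0, 0.0, 0.0], [0.0, 0.0, 0.0], [0.0, 0.0, 0.0], [0.0, 0.0, 0.0], [0.0, 0.0, 0.0], [0.0, 0.0, 0.0]] }
end cmd [658.6  36.  165.1] [ 0.375 -0.08   0.923  0.033]
```

Call:
move_arm(
  offset=[
    [-0.24, -0.03, -0.25],
    [-0.28, -0.05, -0.28],
    [-0.28, -0.05, -0.28],
    [-0.28, -0.05, -0.28],
    [-0.28, -0.05, -0.28],
    [-0.22, -0.04, -0.2],
    [-0.17, -0.03, -0.18],
    [-0.14, -0.02, -0.14],
  ],
  dr=[
    [-0.02, 0.07, 0],
    [0, 0, 0],
    [0, 0, 0],
    [0, 0, 0],
    [0, 0, 0],
    [0, 0, 0],
    [0, 0, 0],
    [0, 0, 0],
  ],
)

```text
time: 12.25
ee_pos: [681.3, 40.5, 191.8]
orientation: [0.367, -0.079, 0.926, 0.032]
wrist_force: [-0.1, 0.2, -3.3]
opening: 44.1
```

```bash
cp cmd.json cmd_keep.json; python3 g.py w6; python3 -c "
from sync import *
c=open('cmd.json').read(); sync(3); open('cmd.json','w').write(c)
tp,tr=tcp(SE+24.5); print(tp)"
```

```text
meas [681.2   40.52 191.71] [ 0.3672 -0.0795  0.9262  0.0317]
cmd  [658.63  35.99 165.11] [ 0.3751 -0.0803  0.9229  0.0326]
F [-0.2  0.6 -2.2] T [-0.07  0.73 -0.04]
top 3005 medz -35.42 y [-28.15  28.21] x [-13.77  17.02]
cu 3330
fit [4.92599e+02 7.45700e+00 1.65000e-01 1.11120e+02 8.79000e-01] 50.38 2.25
leg pts 400
leg axis in tool at x=30: y 0.08 z -6.47 slopes deg [-5.05 -8.55] xmin 15.2
sync [681.34  40.52 191.77] sd [0.07 0.   0.06] [ 0.3673 -0.0794  0.9261  0.0317] F [ 0.2 -0.6 -1.5]
[677.28561085  39.26262926 183.62575669]
```

View pics/w6.png

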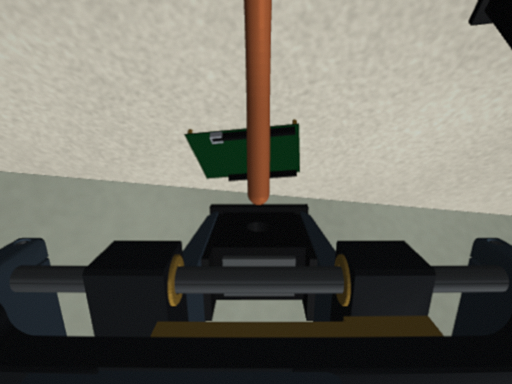

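The bar tip at (260,203) is centred in front of the bore, but the arm stopped 8 mm off the target pose. I'll check the joints.

```bash
python3 -c "
from plan import *
s=sensors.state(); print(np.round(s['q'],3),np.round(s['qvel'],3),np.round(s['joint_efforts'],1),s['ee_pos'],s['opening'])
optics.read_camera('side')
s=sensors.state(); print(np.round(s['q'],3),s['ee_pos'])"
```

```text
[-0.133  0.439  1.91   1.293  0.216 -3.082] [ 0.     0.001 -0.    -0.001 -0.     0.001] [ -0.  -72.5 -27.3   1.2  -0.4  -0. ] [681.41679401  40.51774345 191.82598181] 43.96408689402444
[-0.133  0.439  1.91   1.293  0.216 -3.082] [681.42211769  40.5326849  191.83474954]
```

Joint 6 is at its −3.08 limit, with the wrist nearly straight. The transformer's faces are alike, so I can back out, spin the tool half a turn about its own axis, and thread from there with joint range to spare.

```bash
sed -i "s/np.diag(\[-1.,1,-1\])/np.diag([1.,-1,-1])/" plan.py; cat > p4.py <<'E'
from sync import *
sync(3)
p,r=load(); x=-r.apply([1,0,0]); rows(lerp(p+42*x,r,6))
p,r=load(); rows([(p,r*Rn.from_euler('z',7.5*k,degrees=True)) for k in range(1,25)])
E
python3 p4.py
```

```text
sync [681.41  40.54 191.82] sd [0.01 0.01 0.01] [ 0.3674 -0.0794  0.9261  0.0318] F [-0.3  0.6 -1.6]
{"offset": [[0.5, 0.09, 0.48], [0.5, 0.08, 0.48], [0.51, 0.09, 0.48], [0.5, 0.09, 0.48], [0.5, 0.08, 0.48], [0.5, 0.09, 0.48]] , "dr": [[0.0, 0.0, 0.0], [0.0, 0.0, 0.0], [0.0, 0.0, 0.0], [0.0, 0.0, 0.0], [0.0, 0.0, 0.0], [0.0, 0.0, 0.0]] }
end cmd [711.5  45.7 220.6] [ 0.367 -0.079  0.926  0.032]
{"offset": [[0.0, 0.0, 0.0], [0.0, 0.0, 0.0], [0.0, 0.0, 0.0], [0.0, 0.0, 0.0], [0.0, 0.0, 0.0], [0.0, 0.0, 0.0], [0.0, 0.0, 0.0], [0.0, 0.0, 0.0]] , "dr": [[5.07, 0.88, -5.46], [5.06, 0.88, -5.46], [5.07, 0.88, -5.46], [5.06, 0.88, -5.46], [5.07, 0.87, -5.46], [5.06, 0.88, -5.46], [5.07, 0.88, -5.46], [5.07, 0.88, -5.46]] }
{"offset": [[0.0, 0.0, 0.0], [0.0, 0.0, 0.0], [0.0, 0.0, 0.0], [0.0, 0.0, 0.0], [0.0, 0.0, 0.0], [0.0, 0.0, 0.0], [0.0, 0.0, 0.0], [0.0, 0.0, 0.0]] , "dr": [[5.06, 0.88, -5.46], [5.07, 0.88, -5.46], [5.06, 0.88, -5.46], [5.07, 0.88, -5.46], [5.07, 0.88, -5.46], [5.06, 0.88, -5.46], [5.07, 0.87, -5.46], [5.06, 0.88, -5.46]] }
{"offset": [[0.0, 0.0, 0.0], [0.0, 0.0, 0.0], [0.0, 0.0, 0.0], [0.0, 0.0, 0.0], [0.0, 0.0, 0.0], [0.0, 0.0, 0.0], [0.0, 0.0, 0.0], [0.0, 0.0, 0.0]] , "dr": [[5.07, 0.88, -5.46], [5.07, 0.88, -5.46], [5.06, 0.88, -5.46], [5.07, 0.88, -5.46], [5.06, 0.88, -5.46], [5.07, 0.88, -5.46], [5.07, 0.88, -5.47], [5.06, 0.88, -5.46]] }
end cmd [711.5  45.7 220.6] [-0.032  0.926  0.079  0.367]
```

Call:
move_arm(
  offset=[
    [0.5, 0.09, 0.48],
    [0.5, 0.08, 0.48],
    [0.51, 0.09, 0.48],
    [0.5, 0.09, 0.48],
    [0.5, 0.08, 0.48],
    [0.5, 0.09, 0.48],
  ],
  dr=[
    [0, 0, 0],
    [0, 0, 0],
    [0, 0, 0],
    [0, 0, 0],
    [0, 0, 0],
    [0, 0, 0],
  ],
)

```text
time: 13.3
ee_pos: [711.5, 45.8, 220.7]
orientation: [0.367, -0.079, 0.926, 0.032]
wrist_force: [-0.3, 0.2, -3.0]
opening: 43.9
```

Call:
move_arm(
  offset=[
    [0, 0, 0],
    [0, 0, 0],
    [0, 0, 0],
    [0, 0, 0],
    [0, 0, 0],
    [0, 0, 0],
    [0, 0, 0],
    [0, 0, 0],
  ],
  dr=[
    [5.07, 0.88, -5.46],
    [5.06, 0.88, -5.46],
    [5.07, 0.88, -5.46],
    [5.06, 0.88, -5.46],
    [5.07, 0.87, -5.46],
    [5.06, 0.88, -5.46],
    [5.07, 0.88, -5.46],
    [5.07, 0.88, -5.46],
  ],
)

```text
time: 14.1
ee_pos: [711.4, 45.8, 220.5]
orientation: [0.302, 0.397, 0.841, 0.212]
wrist_force: [-0.7, -0.4, -2.6]
opening: 43.8
```

```bash
python3 -c "
from plan import *
s=sensors.state(); print(np.round(s['q'],3),s['ee_pos'],s['orientation'],s['wrist_force'])"
```

```text
[-0.114  0.422  1.812  0.852  0.26  -1.563] [711.35263003  45.77372091 220.48317362] [0.30151943 0.3965631  0.84073937 0.21208735] [-0.71057527 -0.39191632 -2.5866594 ]
```

Joint 6 is moving the right way, so I'll continue the turn.

Call:
move_arm(
  offset=[
    [0, 0, 0],
    [0, 0, 0],
    [0, 0, 0],
    [0, 0, 0],
    [0, 0, 0],
    [0, 0, 0],
    [0, 0, 0],
    [0, 0, 0],
  ],
  dr=[
    [5.06, 0.88, -5.46],
    [5.07, 0.88, -5.46],
    [5.06, 0.88, -5.46],
    [5.07, 0.88, -5.46],
    [5.07, 0.88, -5.46],
    [5.06, 0.88, -5.46],
    [5.07, 0.87, -5.46],
    [5.06, 0.88, -5.46],
  ],
)

```text
time: 14.9
ee_pos: [711.3, 45.8, 220.5]
orientation: [0.155, 0.764, 0.53, 0.334]
wrist_force: [-0.1, -0.3, -2.4]
opening: 43.8
```

Call:
move_arm(
  offset=[
    [0, 0, 0],
    [0, 0, 0],
    [0, 0, 0],
    [0, 0, 0],
    [0, 0, 0],
    [0, 0, 0],
    [0, 0, 0],
    [0, 0, 0],
  ],
  dr=[
    [5.07, 0.88, -5.46],
    [5.07, 0.88, -5.46],
    [5.06, 0.88, -5.46],
    [5.07, 0.88, -5.46],
    [5.06, 0.88, -5.46],
    [5.07, 0.88, -5.46],
    [5.07, 0.88, -5.47],
    [5.06, 0.88, -5.46],
  ],
)

```text
time: 15.7
ee_pos: [711.4, 45.8, 220.5]
orientation: [-0.033, 0.926, 0.077, 0.367]
wrist_force: [0.6, -0.9, -2.3]
opening: 43.9
```

```bash
cat > p5.py <<'E'
from sync import *
sync(3); tp,tr=tcp(SE+50); rows(lerp(tp,tr,7))
print(np.round(sensors.state()['q'],3))
E
python3 p5.py
```

```text
sync [711.37  45.77 220.49] sd [0.01 0.   0.01] [-0.0332  0.9264  0.0759  0.3672] F [-0.6  0.9 -2.3]
{"offset": [[-0.23, -0.05, -0.27], [-0.23, -0.05, -0.28], [-0.23, -0.04, -0.27], [-0.23, -0.05, -0.27], [-0.23, -0.05, -0.27], [-0.23, -0.05, -0.28], [-0.23, -0.05, -0.27]] , "dr": [[-0.02, -0.14, 0.06], [-0.03, -0.15, 0.06], [-0.02, -0.14, 0.07], [-0.02, -0.14, 0.06], [-0.03, -0.15, 0.06], [-0.02, -0.14, 0.06], [-0.02, -0.15, 0.06]] }
end cmd [695.3  42.4 201.4] [-0.033  0.923  0.08   0.375]
[-0.114  0.422  1.812  0.852  0.26   0.523]
```

Call:
move_arm(
  offset=[
    [-0.23, -0.05, -0.27],
    [-0.23, -0.05, -0.28],
    [-0.23, -0.04, -0.27],
    [-0.23, -0.05, -0.27],
    [-0.23, -0.05, -0.27],
    [-0.23, -0.05, -0.28],
    [-0.23, -0.05, -0.27],
    [0, 0, 0],
  ],
  dr=[
    [-0.02, -0.14, 0.06],
    [-0.03, -0.15, 0.06],
    [-0.02, -0.14, 0.07],
    [-0.02, -0.14, 0.06],
    [-0.03, -0.15, 0.06],
    [-0.02, -0.14, 0.06],
    [-0.02, -0.15, 0.06],
    [0, 0, 0],
  ],
)

```text
time: 16.65
ee_pos: [694.9, 42.3, 201.0]
orientation: [-0.03, 0.923, 0.085, 0.375]
wrist_force: [-0.1, 0.3, -2.2]
opening: 44.1
```

```bash
cat > p6.py <<'E'
from sync import *
import sys
sync(4)
print(np.round(sensors.state()['q'],3)); tp,tr=tcp(SE+50); p,r=load(); print('err',np.round(tr.inv().apply(p-tp),2),np.degrees((tr.inv()*r).as_rotvec()).round(2))
rows([tcp(SE+x) for x in (48,45,42,38.5,35,31.5,28,25.5)])
E
python3 p6.py
```

```text
sync [695.28  42.29 201.37] sd [0.23 0.01 0.26] [-0.0307  0.9225  0.0848  0.3752] F [ 0.3 -0.9 -2.6]
[-0.128  0.439  1.881  1.246  0.22   0.104]
err [-0.05  0.13  0.01] [-0.01 -0.   -0.57]
{"offset": [[-0.14, -0.01, -0.13], [-0.21, -0.04, -0.21], [-0.21, -0.04, -0.21], [-0.25, -0.04, -0.25], [-0.25, -0.04, -0.24], [-0.25, -0.05, -0.25], [-0.24, -0.04, -0.24], [-0.18, -0.03, -0.17]] , "dr": [[0.4, 0.07, -0.4], [0.0, 0.0, 0.0], [0.0, 0.0, 0.0], [0.0, 0.0, 0.0], [0.0, 0.0, 0.0], [0.0, 0.0, 0.0], [0.0, 0.0, 0.0], [0.0, 0.0, 0.0]] }
end cmd [678.   39.4 184.4] [-0.033  0.923  0.08   0.375]
```

Call:
move_arm(
  offset=[
    [-0.14, -0.01, -0.13],
    [-0.21, -0.04, -0.21],
    [-0.21, -0.04, -0.21],
    [-0.25, -0.04, -0.25],
    [-0.25, -0.04, -0.24],
    [-0.25, -0.05, -0.25],
    [-0.24, -0.04, -0.24],
    [-0.18, -0.03, -0.17],
  ],
  dr=[
    [0.4, 0.07, -0.4],
    [0, 0, 0],
    [0, 0, 0],
    [0, 0, 0],
    [0, 0, 0],
    [0, 0, 0],
    [0, 0, 0],
    [0, 0, 0],
  ],
)

```text
time: 17.65
ee_pos: [677.9, 39.3, 184.3]
orientation: [-0.033, 0.923, 0.079, 0.375]
wrist_force: [0.8, -0.5, -2.5]
opening: 43.9
```

Call:
move_arm(
  offset=[
    [0, 0, 0],
    [0, 0, 0],
  ],
  dr=[
    [0, 0, 0],
    [0, 0, 0],
  ],
)

```text
time: 17.85
ee_pos: [678.2, 39.4, 184.6]
orientation: [-0.033, 0.923, 0.079, 0.375]
wrist_force: [-0.5, 0.8, -2.9]
opening: 43.9
```

```bash
cat > p7.py <<'E'
from sync import *
import sys
def err(s):
    sync(4); tp,tr=tcp(s); p,r=load()
    print('err tool',np.round(tr.inv().apply(p-tp),2),np.degrees((tr.inv()*r).as_rotvec()).round(2),'q',np.round(sensors.state()['q'],2),'T',np.round(sensors.state()['torque'],2))
if __name__=='__main__':
    err(SE+25.5)
    rows([tcp(SE+x) for x in (24,22.5,21,19.5,18,16.5,15,13.5)])
    rgb,d=optics.read_camera('side'); cv2.imwrite('pics/s1.png',cv2.resize(rgb[130:250,180:340,::-1],None,fx=5,fy=5,interpolation=cv2.INTER_CUBIC))
E
python3 p7.py
```

```text
sync [678.2   39.4  184.62] sd [0.02 0.02 0.03] [-0.033   0.9229  0.0791  0.3753] F [ 0.4 -0.3 -2. ]
err tool [ 0.36  0.02 -0.07] [-0.01  0.03  0.14] q [-0.14  0.45  1.94  1.56  0.22 -0.21] T [-0.2   0.83  0.03]
{"offset": [[-0.13, -0.02, -0.13], [-0.1, -0.02, -0.11], [-0.11, -0.02, -0.1], [-0.1, -0.02, -0.11], [-0.11, -0.01, -0.1], [-0.11, -0.02, -0.11], [-0.1, -0.02, -0.1], [-0.11, -0.02, -0.11]] , "dr": [[-0.1, 0.01, 0.11], [0.0, 0.0, 0.0], [0.0, 0.0, 0.0], [0.0, 0.0, 0.0], [0.0, 0.0, 0.0], [0.0, 0.0, 0.0], [0.0, 0.0, 0.0], [0.0, 0.0, 0.0]] }
end cmd [669.5  37.9 175.9] [-0.033  0.923  0.08   0.375]
```

View pics/s1.png

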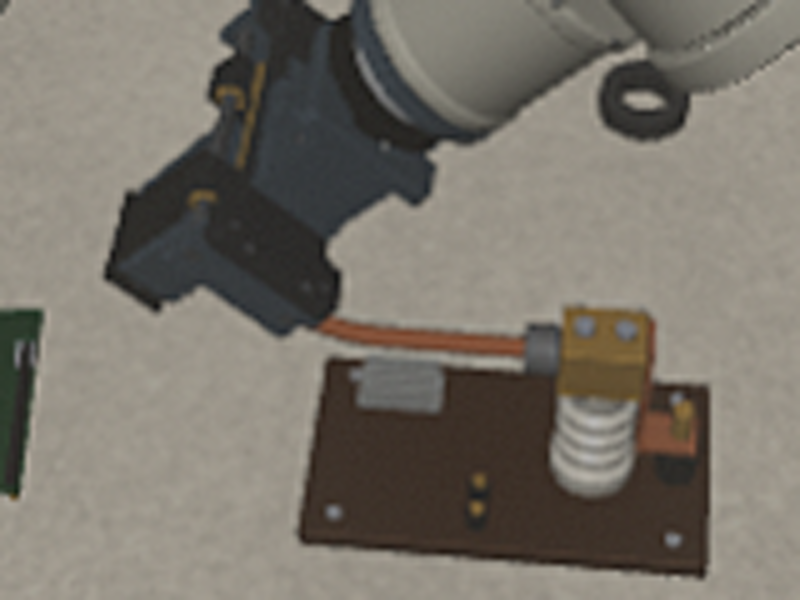

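The side picture shows the gripper lined up on the raised end at about (325,325) in the crop. Pose errors are under 0.1 mm laterally, so I'll thread in small steps.

Call:
move_arm(
  offset=[
    [-0.13, -0.02, -0.13],
    [-0.1, -0.02, -0.11],
    [-0.11, -0.02, -0.1],
    [-0.1, -0.02, -0.11],
    [-0.11, -0.01, -0.1],
    [-0.11, -0.02, -0.11],
    [-0.1, -0.02, -0.1],
    [-0.11, -0.02, -0.11],
  ],
  dr=[
    [-0.1, 0.01, 0.11],
    [0, 0, 0],
    [0, 0, 0],
    [0, 0, 0],
    [0, 0, 0],
    [0, 0, 0],
    [0, 0, 0],
    [0, 0, 0],
  ],
)

```text
time: 18.9
ee_pos: [669.2, 37.9, 175.7]
orientation: [-0.033, 0.923, 0.08, 0.375]
wrist_force: [0.6, -0.2, -1.7]
opening: 44.0
```

```bash
cat > p8.py <<'E'
from p7 import *
a=[eval(x) for x in sys.argv[1:]]; err(a[0]); rows([tcp(x) for x in a[1:]])
E
python3 p8.py SE+13.5 SE+12 SE+10 SE+8 SE+6 SE+4 SE+2 SE+0 SE-2
```

```text
sync [669.17  37.89 175.58] sd [0.1  0.01 0.08] [-0.0327  0.923   0.0802  0.3749] F [-0.5 -0.6 -2.1]
err tool [-0.51 -0.05  0.02] [ 0.01 -0.02  0.01] q [-0.15  0.46  1.97  1.72  0.22 -0.38] T [-0.24  0.84  0.  ]
{"offset": [[-0.07, -0.02, -0.07], [-0.14, -0.02, -0.14], [-0.14, -0.03, -0.14], [-0.14, -0.02, -0.14], [-0.14, -0.03, -0.14], [-0.15, -0.02, -0.13], [-0.14, -0.03, -0.14], [-0.14, -0.02, -0.14]] , "dr": [[-0.01, -0.03, 0.0], [0.0, 0.0, 0.0], [0.0, 0.0, 0.0], [0.0, 0.0, 0.0], [0.0, 0.0, 0.0], [0.0, 0.0, 0.0], [0.0, 0.0, 0.0], [0.0, 0.0, 0.0]] }
end cmd [658.6  36.  165.2] [-0.033  0.923  0.08   0.375]
```

Call:
move_arm(
  offset=[
    [-0.07, -0.02, -0.07],
    [-0.14, -0.02, -0.14],
    [-0.14, -0.03, -0.14],
    [-0.14, -0.02, -0.14],
    [-0.14, -0.03, -0.14],
    [-0.15, -0.02, -0.13],
    [-0.14, -0.03, -0.14],
    [-0.14, -0.02, -0.14],
  ],
  dr=[
    [-0.01, -0.03, 0],
    [0, 0, 0],
    [0, 0, 0],
    [0, 0, 0],
    [0, 0, 0],
    [0, 0, 0],
    [0, 0, 0],
    [0, 0, 0],
  ],
)

```text
time: 19.9
ee_pos: [658.6, 36.0, 165.2]
orientation: [-0.033, 0.923, 0.08, 0.375]
wrist_force: [-1.1, -0.3, -1.9]
opening: 43.8
```

```bash
python3 p8.py SE-2 SE-4 SE-6 SE-8.5 SE-11 SE-13.5 SE-16 SE-18 SE-20
```

```text
sync [658.48  35.98 165.08] sd [0.11 0.02 0.11] [-0.0326  0.923   0.0803  0.375 ] F [-0.4  0.2 -1.9]
err tool [-0.11 -0.01 -0.03] [-0.   -0.01 -0.  ] q [-0.15  0.47  2.    1.9   0.24 -0.58] T [-0.13  0.87  0.06]
{"offset": [[-0.13, -0.02, -0.13], [-0.14, -0.03, -0.14], [-0.18, -0.03, -0.18], [-0.17, -0.03, -0.17], [-0.18, -0.03, -0.18], [-0.18, -0.03, -0.17], [-0.14, -0.03, -0.14], [-0.14, -0.02, -0.14]] , "dr": [[0.01, 0.0, 0.0], [0.0, 0.0, 0.0], [0.0, 0.0, 0.0], [0.0, 0.0, 0.0], [0.0, 0.0, 0.0], [0.0, 0.0, 0.0], [0.0, 0.0, 0.0], [0.0, 0.0, 0.0]] }
end cmd [645.9  33.8 152.6] [-0.033  0.923  0.08   0.375]
```

Call:
move_arm(
  offset=[
    [-0.13, -0.02, -0.13],
    [-0.14, -0.03, -0.14],
    [-0.18, -0.03, -0.18],
    [-0.17, -0.03, -0.17],
    [-0.18, -0.03, -0.18],
    [-0.18, -0.03, -0.17],
    [-0.14, -0.03, -0.14],
    [-0.14, -0.02, -0.14],
  ],
  dr=[
    [0.01, 0, 0],
    [0, 0, 0],
    [0, 0, 0],
    [0, 0, 0],
    [0, 0, 0],
    [0, 0, 0],
    [0, 0, 0],
    [0, 0, 0],
  ],
)

```text
time: 20.9
ee_pos: [646.0, 33.8, 152.8]
orientation: [-0.033, 0.923, 0.08, 0.375]
wrist_force: [-0.8, -0.1, -1.4]
opening: 43.9
```

```bash
python3 p8.py SE-20 SE-22 SE-23.5 SE-25 SE-26.5 SE-28 SE-29 SE-30 SE-31
```

```text
sync [645.89  33.79 152.62] sd [0.1  0.02 0.11] [-0.0327  0.9229  0.0802  0.3751] F [-1.6  1.  -2.1]
err tool [ 0.03 -0.03 -0.02] [ 0. -0.  0.] q [-0.16  0.49  2.04  2.08  0.27 -0.78] T [-0.13  0.97  0.01]
{"offset": [[-0.14, -0.03, -0.14], [-0.11, -0.02, -0.11], [-0.1, -0.01, -0.1], [-0.11, -0.02, -0.11], [-0.11, -0.02, -0.1], [-0.07, -0.01, -0.07], [-0.07, -0.02, -0.07], [-0.07, -0.01, -0.07]] , "dr": [[0.0, 0.0, 0.0], [0.0, 0.0, 0.0], [0.0, 0.0, 0.0], [0.0, 0.0, 0.0], [0.0, 0.0, 0.0], [0.0, 0.0, 0.0], [0.0, 0.0, 0.0], [-0.01, 0.0, 0.0]] }
end cmd [638.1  32.4 144.9] [-0.033  0.923  0.08   0.375]
```

Threaded with only about 1 N. I'll lower the grip to 5 N so the pads give way in the bend, then continue.

Call:
move_arm(
  offset=[
    [-0.14, -0.03, -0.14],
    [-0.11, -0.02, -0.11],
    [-0.1, -0.01, -0.1],
    [-0.11, -0.02, -0.11],
    [-0.11, -0.02, -0.1],
    [-0.07, -0.01, -0.07],
    [-0.07, -0.02, -0.07],
    [-0.07, -0.01, -0.07],
  ],
  dr=[
    [0, 0, 0],
    [0, 0, 0],
    [0, 0, 0],
    [0, 0, 0],
    [0, 0, 0],
    [0, 0, 0],
    [0, 0, 0],
    [0, 0, 0],
  ],
  grip_force=5,
)

```text
time: 21.9
ee_pos: [638.3, 32.4, 145.2]
orientation: [-0.033, 0.923, 0.08, 0.375]
wrist_force: [-0.1, 0.5, -0.9]
opening: 44.0
```

```bash
python3 p8.py SE-31 SE-32 SE-33 SE-34 SE-35 SE-36 SE-37 SE-38 SE-39
```

```text
sync [638.22  32.39 145.05] sd [0.06 0.01 0.06] [-0.0326  0.9229  0.0803  0.3751] F [-2.2  0.7 -1.8]
err tool [ 0.17  0.02 -0.03] [0.   0.01 0.  ] q [-0.17  0.5   2.07  2.18  0.29 -0.88] T [-0.22  0.98  0.03]
{"offset": [[-0.08, -0.01, -0.08], [-0.07, -0.01, -0.07], [-0.07, -0.02, -0.08], [-0.08, -0.01, -0.07], [-0.07, -0.01, -0.07], [-0.07, -0.02, -0.07], [-0.08, -0.01, -0.07], [-0.07, -0.01, -0.07]] , "dr": [[-0.01, 0.04, 0.0], [-0.01, 0.05, 0.0], [-0.01, 0.07, 0.0], [-0.02, 0.1, 0.0], [-0.02, 0.12, 0.0], [-0.02, 0.14, 0.0], [-0.03, 0.17, 0.0], [-0.04, 0.2, 0.0]] }
end cmd [632.3  31.4 139.3] [-0.032  0.926  0.081  0.368]
```

Call:
move_arm(
  offset=[
    [-0.08, -0.01, -0.08],
    [-0.07, -0.01, -0.07],
    [-0.07, -0.02, -0.08],
    [-0.08, -0.01, -0.07],
    [-0.07, -0.01, -0.07],
    [-0.07, -0.02, -0.07],
    [-0.08, -0.01, -0.07],
    [-0.07, -0.01, -0.07],
  ],
  dr=[
    [-0.01, 0.04, 0],
    [-0.01, 0.05, 0],
    [-0.01, 0.07, 0],
    [-0.02, 0.1, 0],
    [-0.02, 0.12, 0],
    [-0.02, 0.14, 0],
    [-0.03, 0.17, 0],
    [-0.04, 0.2, 0],
  ],
)

```text
time: 22.9
ee_pos: [632.4, 31.4, 139.4]
orientation: [-0.032, 0.926, 0.081, 0.368]
wrist_force: [-1.5, 0.6, 1.7]
opening: 44.0
```

```bash
python3 p8.py SE-39 SE-40.5 SE-42 SE-43.5 SE-45 SE-46.5 SE-48 SE-49.5 SE-51
```

```text
sync [632.37  31.42 139.35] sd [0.02 0.01 0.01] [-0.032   0.9258  0.0806  0.3678] F [-1.7  1.3  1.5]
err tool [ 0.12 -0.03 -0.02] [-0.   -0.01 -0.01] q [-0.17  0.51  2.07  2.17  0.29 -0.87] T [-0.02  0.6   0.08]
{"offset": [[-0.12, -0.02, -0.12], [-0.11, -0.02, -0.1], [-0.12, -0.02, -0.11], [-0.12, -0.03, -0.1], [-0.12, -0.02, -0.11], [-0.12, -0.02, -0.1], [-0.12, -0.02, -0.11], [-0.13, -0.02, -0.1]] , "dr": [[-0.05, 0.33, 0.0], [-0.07, 0.4, 0.0], [-0.08, 0.44, 0.0], [-0.09, 0.51, 0.0], [-0.1, 0.55, 0.0], [-0.1, 0.61, 0.0], [-0.12, 0.67, 0.0], [-0.13, 0.72, 0.0]] }
end cmd [622.8  29.7 130.9] [-0.029  0.939  0.082  0.333]
```

The bar now bears up with about 4 N, so the bore is slightly low. I'll raise it 0.2 mm, soften the grip further, and take smaller steps.

```bash
cp cmd.json /tmp/x; cat > p9.py <<'E'
from p7 import *
dn=float(sys.argv[1]); da=float(sys.argv[2]); a=[eval(x) for x in sys.argv[3:]]; err(a[0]); rows([tcp(x,da=da,dn=dn) for x in a[1:]])
E
python3 p9.py 0.2 0 SE-39 SE-39 SE-39.5 SE-40.5 SE-41.5 SE-42.5
```

```text
sync [632.36  31.42 139.33] sd [0.01 0.02 0.02] [-0.032   0.9258  0.0806  0.3679] F [-2.6  0.   2.4]
err tool [ 0.09 -0.03 -0.01] [-0.   -0.   -0.01] q [-0.17  0.51  2.07  2.17  0.29 -0.87] T [-0.08  0.64  0.12]
{"offset": [[-0.02, -0.01, 0.01], [-0.04, 0.0, -0.04], [-0.07, -0.02, -0.07], [-0.08, -0.01, -0.07], [-0.07, -0.01, -0.07]] , "dr": [[0.0, 0.0, 0.0], [-0.02, 0.11, 0.0], [-0.04, 0.23, 0.0], [-0.04, 0.25, 0.0], [-0.05, 0.28, 0.0]] }
end cmd [629.6  30.9 136.9] [-0.031  0.929  0.081  0.361]
```

Call:
move_arm(
  offset=[
    [-0.02, -0.01, 0.01],
    [-0.04, 0, -0.04],
    [-0.07, -0.02, -0.07],
    [-0.08, -0.01, -0.07],
    [-0.07, -0.01, -0.07],
  ],
  dr=[
    [0, 0, 0],
    [-0.02, 0.11, 0],
    [-0.04, 0.23, 0],
    [-0.04, 0.25, 0],
    [-0.05, 0.28, 0],
  ],
  grip_force=3.5,
)

```text
time: 23.8
ee_pos: [629.6, 30.9, 137.0]
orientation: [-0.031, 0.929, 0.081, 0.361]
wrist_force: [-2.2, 0.6, 0.2]
opening: 43.9
```

```bash
python3 p9.py 0.4 0 SE-42.5 SE-43 SE-44 SE-45 SE-46 SE-47 SE-48 SE-49 SE-50
```

```text
sync [629.58  30.9  136.93] sd [0.03 0.01 0.01] [-0.0313  0.9287  0.0808  0.3606] F [-1.1  0.7 -0.5]
err tool [ 0.06 -0.   -0.16] [-0.   -0.01 -0.  ] q [-0.17  0.51  2.07  2.12  0.27 -0.82] T [-0.07  0.78  0.07]
{"offset": [[-0.06, -0.01, -0.02], [-0.08, -0.01, -0.07], [-0.08, -0.02, -0.07], [-0.07, -0.01, -0.07], [-0.09, -0.02, -0.07], [-0.08, -0.01, -0.07], [-0.08, -0.01, -0.07], [-0.08, -0.02, -0.07]] , "dr": [[-0.02, 0.14, 0.0], [-0.06, 0.32, 0.0], [-0.06, 0.34, 0.0], [-0.06, 0.36, 0.0], [-0.07, 0.39, 0.0], [-0.07, 0.41, 0.0], [-0.08, 0.44, 0.0], [-0.08, 0.46, 0.0]] }
end cmd [623.4  29.8 131.8] [-0.029  0.938  0.082  0.337]
```

Call:
move_arm(
  offset=[
    [-0.06, -0.01, -0.02],
    [-0.08, -0.01, -0.07],
    [-0.08, -0.02, -0.07],
    [-0.07, -0.01, -0.07],
    [-0.09, -0.02, -0.07],
    [-0.08, -0.01, -0.07],
    [-0.08, -0.01, -0.07],
    [-0.08, -0.02, -0.07],
  ],
  dr=[
    [-0.02, 0.14, 0],
    [-0.06, 0.32, 0],
    [-0.06, 0.34, 0],
    [-0.06, 0.36, 0],
    [-0.07, 0.39, 0],
    [-0.07, 0.41, 0],
    [-0.08, 0.44, 0],
    [-0.08, 0.46, 0],
  ],
)

```text
time: 24.8
ee_pos: [623.5, 29.8, 132.0]
orientation: [-0.029, 0.937, 0.082, 0.337]
wrist_force: [-0.2, 1.0, 0.5]
opening: 43.8
```

```bash
python3 p9.py 0.4 0 SE-50 SE-51 SE-52 SE-53 SE-54 SE-55 SE-56 SE-57 SE-58
```

```text
sync [623.47  29.83 131.95] sd [0.03 0.01 0.02] [-0.0293  0.9375  0.0816  0.337 ] F [-1.2 -0.1  0.1]
err tool [ 0.13  0.   -0.4 ] [ 0.    0.01 -0.01] q [-0.17  0.5   2.05  1.85  0.22 -0.56] T [-0.06  0.7   0.04]
{"offset": [[-0.09, -0.02, -0.08], [-0.09, -0.01, -0.06], [-0.08, -0.02, -0.07], [-0.09, -0.01, -0.07], [-0.09, -0.02, -0.06], [-0.09, -0.01, -0.07], [-0.09, -0.02, -0.06], [-0.09, -0.01, -0.07]] , "dr": [[-0.08, 0.5, -0.01], [-0.09, 0.51, 0.0], [-0.09, 0.53, 0.0], [-0.1, 0.56, 0.0], [-0.1, 0.59, 0.0], [-0.11, 0.61, 0.0], [-0.11, 0.63, 0.0], [-0.12, 0.66, 0.0]] }
end cmd [616.4  28.6 126.5] [-0.026  0.95   0.083  0.299]
```

Call:
move_arm(
  offset=[
    [-0.09, -0.02, -0.08],
    [-0.09, -0.01, -0.06],
    [-0.08, -0.02, -0.07],
    [-0.09, -0.01, -0.07],
    [-0.09, -0.02, -0.06],
    [-0.09, -0.01, -0.07],
    [-0.09, -0.02, -0.06],
    [-0.09, -0.01, -0.07],
  ],
  dr=[
    [-0.08, 0.5, -0.01],
    [-0.09, 0.51, 0],
    [-0.09, 0.53, 0],
    [-0.1, 0.56, 0],
    [-0.1, 0.59, 0],
    [-0.11, 0.61, 0],
    [-0.11, 0.63, 0],
    [-0.12, 0.66, 0],
  ],
)

```text
time: 25.8
ee_pos: [616.4, 28.7, 126.7]
orientation: [-0.026, 0.95, 0.083, 0.299]
wrist_force: [-1.5, 0.9, 2.6]
opening: 43.6
```

```bash
python3 p9.py 0.4 0 SE-58 SE-59 SE-60 SE-61 SE-62 SE-63 SE-64 SE-65 SE-66
```

```text
sync [616.37  28.7  126.61] sd [0.04 0.02 0.04] [-0.0261  0.9504  0.0827  0.2987] F [-2.2 -0.5  1. ]
err tool [-0.   -0.11 -0.43] [0.01 0.01 0.  ] q [-0.15  0.48  2.    1.2   0.2   0.1 ] T [-0.08  0.54  0.09]
{"offset": [[-0.09, -0.03, -0.07], [-0.09, -0.01, -0.06], [-0.09, -0.02, -0.06], [-0.1, -0.02, -0.06], [-0.09, -0.01, -0.06], [-0.09, -0.02, -0.06], [-0.1, -0.01, -0.05], [-0.1, -0.02, -0.06]] , "dr": [[-0.13, 0.69, 0.0], [-0.12, 0.7, 0.0], [-0.13, 0.7, 0.0], [-0.12, 0.7, 0.0], [-0.12, 0.69, 0.0], [-0.12, 0.68, 0.0], [-0.12, 0.67, 0.0], [-0.12, 0.68, 0.0]] }
end cmd [608.9  27.3 121.8] [-0.022  0.964  0.084  0.252]
```

```bash
python3 p9.py 0.65 0 SE-58 SE-58.5 SE-59.5 SE-60.5 SE-61.5 SE-62.5 SE-63.5
```

```text
sync [616.33  28.68 126.52] sd [0.   0.01 0.02] [-0.0261  0.9503  0.0826  0.2989] F [-1.5  0.3  2.7]
err tool [-0.09 -0.09 -0.38] [0.01 0.03 0.01] q [-0.15  0.48  2.    1.2   0.2   0.11] T [-0.09  0.53  0.09]
{"offset": [[-0.05, -0.02, 0.0], [-0.09, -0.01, -0.07], [-0.1, -0.02, -0.06], [-0.09, -0.02, -0.06], [-0.09, -0.01, -0.06], [-0.1, -0.02, -0.06]] , "dr": [[-0.08, 0.37, 0.01], [-0.12, 0.69, 0.0], [-0.12, 0.7, 0.0], [-0.13, 0.71, 0.0], [-0.12, 0.69, 0.0], [-0.12, 0.68, 0.0]] }
end cmd [611.1  27.7 123.4] [-0.023  0.96   0.084  0.266]
```

Call:
move_arm(
  offset=[
    [-0.05, -0.02, 0],
    [-0.09, -0.01, -0.07],
    [-0.1, -0.02, -0.06],
    [-0.09, -0.02, -0.06],
  ],
  dr=[
    [-0.08, 0.37, 0.01],
    [-0.12, 0.69, 0],
    [-0.12, 0.7, 0],
    [-0.13, 0.71, 0],
  ],
)

```text
time: 26.6
ee_pos: [613.0, 28.0, 124.5]
orientation: [-0.024, 0.957, 0.083, 0.278]
wrist_force: [-1.0, 0.9, 1.4]
opening: 43.7
```

```bash
python3 p9.py 0.65 0 SE-61.5 SE-62.5 SE-63.5 SE-64.5 SE-65.5 SE-66.5 SE-67.5
```

```text
sync [612.98  27.98 124.49] sd [0.01 0.02 0.02] [-0.0241  0.9568  0.0833  0.2776] F [-1.9 -0.6  0.1]
err tool [-0.14  0.01 -0.59] [ 0.   -0.05 -0.01] q [-0.15  0.48  1.98  0.86  0.22  0.45] T [-0.12  0.7   0.02]
{"offset": [[-0.09, -0.01, -0.05], [-0.09, -0.02, -0.06], [-0.09, -0.02, -0.05], [-0.1, -0.01, -0.06], [-0.1, -0.02, -0.05], [-0.09, -0.02, -0.06]] , "dr": [[-0.11, 0.64, -0.01], [-0.12, 0.68, 0.0], [-0.11, 0.68, 0.0], [-0.12, 0.68, 0.0], [-0.12, 0.67, 0.0], [-0.12, 0.68, 0.0]] }
end cmd [607.4  27.  121.2] [-0.021  0.966  0.084  0.243]
```

Call:
move_arm(
  offset=[
    [-0.09, -0.01, -0.05],
    [-0.09, -0.02, -0.06],
    [-0.09, -0.02, -0.05],
    [-0.1, -0.01, -0.06],
    [-0.1, -0.02, -0.05],
    [-0.09, -0.02, -0.06],
  ],
  dr=[
    [-0.11, 0.64, -0.01],
    [-0.12, 0.68, 0],
    [-0.11, 0.68, 0],
    [-0.12, 0.68, 0],
    [-0.12, 0.67, 0],
    [-0.12, 0.68, 0],
  ],
)

```text
time: 27.4
ee_pos: [607.4, 27.1, 121.2]
orientation: [-0.021, 0.966, 0.084, 0.243]
wrist_force: [-0.8, 1.1, -0.7]
opening: 44.5
```

```bash
python3 p9.py 0.75 0 SE-67.5 SE-68.5 SE-69.5 SE-70.5 SE-71.5 SE-72.5 SE-73.5
```

```text
sync [607.39  27.08 121.17] sd [0.02 0.02 0.01] [-0.0214  0.966   0.084   0.2434] F [-1.6 -0.1 -0.6]
err tool [ 0.02 -0.06 -0.58] [0.02 0.02 0.  ] q [-0.14  0.47  1.93  0.51  0.3   0.8 ] T [-0.09  0.61  0.05]
{"offset": [[-0.11, -0.02, -0.04], [-0.09, -0.02, -0.05], [-0.1, -0.02, -0.05], [-0.1, -0.02, -0.05], [-0.1, -0.01, -0.05], [-0.1, -0.02, -0.04]] , "dr": [[-0.14, 0.7, -0.01], [-0.12, 0.67, 0.0], [-0.12, 0.68, 0.0], [-0.12, 0.68, 0.0], [-0.12, 0.68, 0.0], [-0.12, 0.68, 0.0]] }
end cmd [601.4  26.  118.4] [-0.018  0.974  0.085  0.208]
```

Call:
move_arm(
  offset=[
    [-0.11, -0.02, -0.04],
    [-0.09, -0.02, -0.05],
    [-0.1, -0.02, -0.05],
    [-0.1, -0.02, -0.05],
    [-0.1, -0.01, -0.05],
    [-0.1, -0.02, -0.04],
  ],
  dr=[
    [-0.14, 0.7, -0.01],
    [-0.12, 0.67, 0],
    [-0.12, 0.68, 0],
    [-0.12, 0.68, 0],
    [-0.12, 0.68, 0],
    [-0.12, 0.68, 0],
  ],
)

```text
time: 28.2
ee_pos: [601.4, 25.9, 118.3]
orientation: [-0.018, 0.974, 0.085, 0.208]
wrist_force: [2.5, 2.3, -4.1]
opening: 44.0
```

```bash
python3 p9.py 0.75 0 SE-73.5 SE-74.5 SE-75.5 SE-76.5 SE-77.5 SE-78.5 SE-79.5 SE-80.5
```

```text
sync [601.38  25.93 118.35] sd [0.01 0.01 0.01] [-0.018   0.9743  0.0847  0.208 ] F [ 0.6  0.5 -3.7]
err tool [-0.01  0.02 -0.75] [-0.02 -0.03 -0.  ] q [-0.13  0.47  1.89  0.32  0.4   1.  ] T [0.02 0.51 0.11]
{"offset": [[-0.1, -0.02, -0.04], [-0.1, -0.01, -0.05], [-0.1, -0.02, -0.04], [-0.11, -0.02, -0.04], [-0.1, -0.02, -0.04], [-0.1, -0.01, -0.04], [-0.1, -0.02, -0.04]] , "dr": [[-0.1, 0.65, 0.0], [-0.12, 0.68, 0.0], [-0.12, 0.68, 0.0], [-0.12, 0.68, 0.0], [-0.11, 0.67, 0.0], [-0.12, 0.68, 0.0], [-0.12, 0.68, 0.0]] }
end cmd [594.3  24.7 115.4] [-0.015  0.982  0.085  0.167]
```

```bash
python3 p9.py 0.55 0 SE-73.5 SE-74.5 SE-75.5 SE-76.5 SE-77.5 SE-78.5 SE-79.5
```

```text
sync [601.37  25.89 118.38] sd [0.   0.01 0.01] [-0.0179  0.9742  0.0847  0.2084] F [ 1.4  2.  -4.9]
err tool [-0.01  0.06 -0.78] [-0.02  0.01  0.  ] q [-0.13  0.47  1.89  0.32  0.4   1.  ] T [0.14 0.54 0.13]
{"offset": [[-0.09, -0.01, -0.07], [-0.1, -0.02, -0.04], [-0.1, -0.02, -0.04], [-0.11, -0.01, -0.04], [-0.1, -0.02, -0.04], [-0.1, -0.02, -0.04]] , "dr": [[-0.1, 0.7, 0.01], [-0.12, 0.67, 0.0], [-0.12, 0.68, 0.0], [-0.12, 0.68, 0.0], [-0.12, 0.67, 0.0], [-0.11, 0.68, 0.0]] }
end cmd [595.4  24.9 115.7] [-0.015  0.981  0.085  0.173]
```

Call:
move_arm(
  offset=[
    [-0.09, -0.01, -0.07],
    [-0.1, -0.02, -0.04],
    [-0.1, -0.02, -0.04],
    [-0.11, -0.01, -0.04],
  ],
  dr=[
    [-0.1, 0.7, 0.01],
    [-0.12, 0.67, 0],
    [-0.12, 0.68, 0],
    [-0.12, 0.68, 0],
  ],
)

```text
time: 29.0
ee_pos: [597.7, 25.2, 116.7]
orientation: [-0.016, 0.979, 0.085, 0.185]
wrist_force: [0.9, 1.2, -2.8]
opening: 44.3
```

```bash
python3 p9.py 0.5 0 SE-77.5 SE-78.5 SE-79.5 SE-80.5 SE-81.5 SE-82.5 SE-83.5
```

```text
sync [597.55  25.21 116.64] sd [0.06 0.02 0.05] [-0.0159  0.979   0.0852  0.1845] F [-0.2 -0.  -1.7]
err tool [ 0.2   0.08 -0.68] [-0.02 -0.05 -0.01] q [-0.12  0.47  1.86  0.24  0.46  1.09] T [-0.06  0.47  0.02]
{"offset": [[-0.12, -0.01, -0.06], [-0.1, -0.02, -0.04], [-0.1, -0.02, -0.04], [-0.11, -0.02, -0.04], [-0.1, -0.02, -0.03], [-0.11, -0.01, -0.04]] , "dr": [[-0.09, 0.64, 0.0], [-0.12, 0.67, 0.0], [-0.12, 0.68, 0.0], [-0.12, 0.68, 0.0], [-0.12, 0.68, 0.0], [-0.11, 0.68, 0.0]] }
end cmd [591.1  24.2 114.1] [-0.013  0.985  0.086  0.149]
```

Call:
move_arm(
  offset=[
    [-0.12, -0.01, -0.06],
    [-0.1, -0.02, -0.04],
    [-0.1, -0.02, -0.04],
    [-0.11, -0.02, -0.04],
    [-0.1, -0.02, -0.03],
    [-0.11, -0.01, -0.04],
  ],
  dr=[
    [-0.09, 0.64, 0],
    [-0.12, 0.67, 0],
    [-0.12, 0.68, 0],
    [-0.12, 0.68, 0],
    [-0.12, 0.68, 0],
    [-0.11, 0.68, 0],
  ],
)

```text
time: 29.8
ee_pos: [591.0, 24.2, 114.1]
orientation: [-0.013, 0.985, 0.086, 0.149]
wrist_force: [0.1, 0.3, -1.1]
opening: 44.2
```

```bash
python3 p9.py 0.5 0 SE-83.5 SE-84.5 SE-85.5 SE-86.5 SE-87.5 SE-88.5 SE-89.5
```

```text
sync [591.05  24.23 114.06] sd [0.02 0.03 0.02] [-0.0131  0.985   0.0857  0.1493] F [-0.8 -0.7 -1.6]
err tool [-0.14 -0.08 -0.44] [ 0.01 -0.01  0.  ] q [-0.11  0.48  1.81  0.16  0.56  1.17] T [-0.1   0.44  0.02]
{"offset": [[-0.09, -0.02, -0.02], [-0.11, -0.02, -0.03], [-0.11, -0.02, -0.03], [-0.1, -0.02, -0.03], [-0.11, -0.02, -0.03], [-0.11, -0.02, -0.03]] , "dr": [[-0.13, 0.67, 0.0], [-0.12, 0.67, 0.0], [-0.11, 0.68, 0.0], [-0.12, 0.68, 0.0], [-0.12, 0.68, 0.0], [-0.12, 0.68, 0.0]] }
end cmd [584.7  23.  112.4] [-0.01   0.99   0.086  0.114]
```

Call:
move_arm(
  offset=[
    [-0.09, -0.02, -0.02],
    [-0.11, -0.02, -0.03],
    [-0.11, -0.02, -0.03],
    [-0.1, -0.02, -0.03],
    [-0.11, -0.02, -0.03],
    [-0.11, -0.02, -0.03],
  ],
  dr=[
    [-0.13, 0.67, 0],
    [-0.12, 0.67, 0],
    [-0.11, 0.68, 0],
    [-0.12, 0.68, 0],
    [-0.12, 0.68, 0],
    [-0.12, 0.68, 0],
  ],
)

```text
time: 30.6
ee_pos: [584.7, 23.0, 112.4]
orientation: [-0.01, 0.99, 0.086, 0.114]
wrist_force: [-0.9, 0.6, -1.0]
opening: 43.9
```

```bash
python3 p9.py 0.5 0 SE-89.5 SE-90.5 SE-91.5 SE-92.5 SE-93.5 SE-94.5 SE-95.5
```

```text
sync [584.74  23.01 112.36] sd [0.02 0.01 0.02] [-0.0099  0.9897  0.0861  0.1138] F [-0.8  0.1 -1. ]
err tool [-0.06  0.04 -0.46] [ 0. -0.  0.] q [-0.1   0.49  1.77  0.1   0.66  1.23] T [-0.09  0.38  0.03]
{"offset": [[-0.1, -0.01, -0.02], [-0.11, -0.02, -0.02], [-0.11, -0.02, -0.02], [-0.11, -0.02, -0.03], [-0.11, -0.02, -0.01], [-0.11, -0.02, -0.02]] , "dr": [[-0.12, 0.68, 0.0], [-0.12, 0.69, 0.0], [-0.13, 0.71, 0.0], [-0.12, 0.7, 0.0], [-0.12, 0.69, 0.0], [-0.12, 0.66, 0.0]] }
end cmd [578.2  21.9 111.2] [-0.007  0.993  0.086  0.077]
```

Only about 1.6 N of contact now, so I'll carry on.

Call:
move_arm(
  offset=[
    [-0.1, -0.01, -0.02],
    [-0.11, -0.02, -0.02],
    [-0.11, -0.02, -0.02],
    [-0.11, -0.02, -0.03],
    [-0.11, -0.02, -0.01],
    [-0.11, -0.02, -0.02],
  ],
  dr=[
    [-0.12, 0.68, 0],
    [-0.12, 0.69, 0],
    [-0.13, 0.71, 0],
    [-0.12, 0.7, 0],
    [-0.12, 0.69, 0],
    [-0.12, 0.66, 0],
  ],
)

```text
time: 31.4
ee_pos: [578.3, 21.9, 111.2]
orientation: [-0.007, 0.993, 0.086, 0.078]
wrist_force: [1.4, 1.1, -2.7]
opening: 43.8
```

```bash
python3 p9.py 0.5 0 SE-95.5 SE-96.5 SE-97.5 SE-98.5 SE-99.5 SE-100.5 SE-101.5 SE-102.5
```

```text
sync [578.21  21.92 111.12] sd [0.05 0.01 0.03] [-0.0067  0.9932  0.0864  0.0775] F [-0.2  0.8 -1.8]
err tool [-0.08 -0.02 -0.51] [-0. -0.  0.] q [-0.09  0.5   1.72  0.06  0.77  1.27] T [0.01 0.24 0.  ]
{"offset": [[-0.1, -0.02, -0.02], [-0.11, -0.02, -0.01], [-0.11, -0.02, -0.02], [-0.1, -0.02, -0.01], [-0.11, -0.02, -0.02], [-0.11, -0.01, -0.01], [-0.1, -0.02, -0.01]] , "dr": [[-0.11, 0.64, 0.0], [-0.11, 0.62, 0.0], [-0.1, 0.59, 0.0], [-0.1, 0.57, 0.0], [-0.1, 0.54, 0.0], [-0.09, 0.52, 0.0], [-0.08, 0.5, 0.0]] }
end cmd [570.8  20.6 110.1] [-0.004  0.995  0.087  0.042]
```

Call:
move_arm(
  offset=[
    [-0.1, -0.02, -0.02],
    [-0.11, -0.02, -0.01],
    [-0.11, -0.02, -0.02],
    [-0.1, -0.02, -0.01],
    [-0.11, -0.02, -0.02],
    [-0.11, -0.01, -0.01],
    [-0.1, -0.02, -0.01],
  ],
  dr=[
    [-0.11, 0.64, 0],
    [-0.11, 0.62, 0],
    [-0.1, 0.59, 0],
    [-0.1, 0.57, 0],
    [-0.1, 0.54, 0],
    [-0.09, 0.52, 0],
    [-0.08, 0.5, 0],
  ],
)

```text
time: 32.3
ee_pos: [570.7, 20.6, 110.2]
orientation: [-0.004, 0.995, 0.087, 0.042]
wrist_force: [0.3, -0.6, -2.1]
opening: 44.2
```

```bash
python3 p9.py 0.4 0 SE-102.5 SE-103.5 SE-104.5 SE-105.5 SE-106.5 SE-107.5 SE-109 SE-110.5 SE-112
```

```text
sync [570.79  20.59 110.16] sd [0.07 0.01 0.01] [-0.0037  0.9953  0.0865  0.0425] F [-0.4  1.2 -2.5]
err tool [ 0.04  0.01 -0.52] [0.   0.02 0.  ] q [-0.08  0.52  1.68  0.03  0.86  1.3 ] T [-0.07  0.23 -0.05]
{"offset": [[-0.11, -0.02, -0.02], [-0.11, -0.02, -0.01], [-0.1, -0.02, -0.01], [-0.11, -0.01, -0.01], [-0.1, -0.02, 0.0], [-0.16, -0.03, -0.01], [-0.15, -0.03, -0.01], [-0.16, -0.02, -0.01]] , "dr": [[-0.09, 0.49, 0.0], [-0.08, 0.44, 0.0], [-0.07, 0.43, 0.0], [-0.07, 0.4, 0.0], [-0.07, 0.37, 0.0], [-0.09, 0.51, 0.0], [-0.08, 0.47, 0.0], [-0.07, 0.4, 0.0]] }
end cmd [560.8  18.9 109.4] [-0.001  0.996  0.087  0.012]
```

Call:
move_arm(
  offset=[
    [-0.11, -0.02, -0.02],
    [-0.11, -0.02, -0.01],
    [-0.1, -0.02, -0.01],
    [-0.11, -0.01, -0.01],
    [-0.1, -0.02, 0],
    [-0.16, -0.03, -0.01],
    [-0.15, -0.03, -0.01],
    [-0.16, -0.02, -0.01],
  ],
  dr=[
    [-0.09, 0.49, 0],
    [-0.08, 0.44, 0],
    [-0.07, 0.43, 0],
    [-0.07, 0.4, 0],
    [-0.07, 0.37, 0],
    [-0.09, 0.51, 0],
    [-0.08, 0.47, 0],
    [-0.07, 0.4, 0],
  ],
)

```text
time: 33.3
ee_pos: [560.8, 18.9, 109.4]
orientation: [-0.001, 0.996, 0.087, 0.012]
wrist_force: [-0.0, 0.3, -2.7]
opening: 43.8
```

```bash
python3 p9.py 0.4 0 SE-112 70 68 66 64 62 60 58 56; python3 -c "
from plan import *;print(SE-112)"
```

```text
sync [560.75  18.9  109.35] sd [0.09 0.02 0.01] [-0.001   0.9962  0.0866  0.0116] F [-0.4 -0.4 -2. ]
err tool [-0.04 -0.06 -0.33] [-0.    0.01  0.  ] q [-0.08  0.53  1.65  0.01  0.94  1.32] T [-0.07  0.13 -0.03]
{"offset": [[-0.08, -0.02, 0.0], [-0.21, -0.04, 0.0], [-0.2, -0.03, 0.0], [-0.2, -0.04, 0.0], [-0.2, -0.03, 0.0], [-0.2, -0.04, 0.0], [-0.2, -0.03, 0.0], [-0.19, -0.04, 0.0]] , "dr": [[-0.04, 0.22, 0.0], [-0.07, 0.41, 0.0], [-0.06, 0.32, 0.0], [-0.03, 0.22, 0.0], [-0.03, 0.12, 0.0], [0.0, 0.03, 0.0], [0.0, 0.0, 0.0], [0.0, 0.0, 0.0]] }
end cmd [546.   16.2 109.3] [-0.     0.996  0.087 -0.   ]
70.87388546119249
```

Call:
move_arm(
  offset=[
    [-0.08, -0.02, 0],
    [-0.21, -0.04, 0],
    [-0.2, -0.03, 0],
    [-0.2, -0.04, 0],
    [-0.2, -0.03, 0],
    [-0.2, -0.04, 0],
    [-0.2, -0.03, 0],
    [-0.19, -0.04, 0],
  ],
  dr=[
    [-0.04, 0.22, 0],
    [-0.07, 0.41, 0],
    [-0.06, 0.32, 0],
    [-0.03, 0.22, 0],
    [-0.03, 0.12, 0],
    [0, 0.03, 0],
    [0, 0, 0],
    [0, 0, 0],
  ],
)

```text
time: 34.3
ee_pos: [545.8, 16.2, 109.4]
orientation: [-0.0, 0.996, 0.087, 0.0]
wrist_force: [0.2, 0.1, -2.7]
opening: 43.7
```

```bash
python3 p9.py 0.2 0 56 54 51.5 49 46.5 44 41.5 39 37; cat > g2.py <<'E'
from plan import *
import sys
rgb,d=optics.read_camera('wrist'); cv2.imwrite(f'pics/{sys.argv[1]}.png',rgb[...,::-1])
T=pts(d,optics.calibration('wrist'),dict(orientation=[1,0,0,0],ee_pos=[0,0,0]))
m=(abs(T[...,1])<21)&(abs(T[...,0])<30)&(T[...,2]>-40)&(T[...,2]<-30)
q=T[m]; print('top z',np.percentile(q[:,2],[5,50,95]).round(2),'x',np.percentile(q[:,0],[1,99]).round(2)); 
A=np.c_[q[:,0],q[:,1],np.ones(len(q))]; k=abs(q[:,2]-np.median(q[:,2]))<1.5; print('plane tilt deg',np.degrees(np.linalg.lstsq(A[k],q[k,2],rcond=None)[0][:2]).round(2))
E
python3 g2.py w7
```

```text
sync [545.73  16.19 109.37] sd [0.16 0.01 0.02] [-0.000e+00  9.962e-01  8.660e-02  2.000e-04] F [ 0.   0.1 -2. ]
err tool [-0.19  0.02 -0.47] [0.   0.02 0.01] q [-0.08  0.52  1.67  0.    0.95  1.32] T [-0.04  0.17  0.01]
{"offset": [[-0.18, -0.03, -0.03], [-0.25, -0.04, 0.0], [-0.24, -0.05, 0.0], [-0.25, -0.04, 0.0], [-0.24, -0.04, 0.0], [-0.25, -0.05, 0.0], [-0.25, -0.04, 0.0], [-0.19, -0.03, 0.0]] , "dr": [[-0.01, 0.02, 0.01], [0.0, 0.0, 0.0], [0.0, 0.0, 0.0], [0.0, 0.0, 0.0], [0.0, 0.0, 0.0], [0.0, 0.0, 0.0], [0.0, 0.0, 0.0], [0.0, 0.0, 0.0]] }
end cmd [527.2  13.  109.1] [ 0.     0.996  0.087 -0.   ]
top z [-39.23 -36.01 -31.68] x [-12.09  17.05]
plane tilt deg [-0.42  0.16]
```

View pics/w7.png

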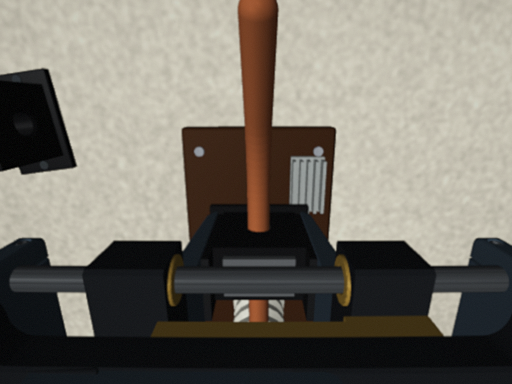

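The bar passes through the bore at (258,228) and comes out again below at (258,308). The block is square in the jaws, so I'll slide on towards the shoulder.

Call:
move_arm(
  offset=[
    [-0.18, -0.03, -0.03],
    [-0.25, -0.04, 0],
    [-0.24, -0.05, 0],
    [-0.25, -0.04, 0],
    [-0.24, -0.04, 0],
    [-0.25, -0.05, 0],
    [-0.25, -0.04, 0],
    [-0.19, -0.03, 0],
  ],
  dr=[
    [-0.01, 0.02, 0.01],
    [0, 0, 0],
    [0, 0, 0],
    [0, 0, 0],
    [0, 0, 0],
    [0, 0, 0],
    [0, 0, 0],
    [0, 0, 0],
  ],
)

```text
time: 35.35
ee_pos: [527.3, 13.0, 109.1]
orientation: [0.0, 0.996, 0.087, 0.0]
wrist_force: [0.1, -0.4, -2.6]
opening: 44.1
```

```bash
python3 p9.py 0.2 0 37 35 33 31 29 27 25 23 21
```

```text
sync [527.25  12.99 109.08] sd [0.16 0.01 0.02] [ 0.      0.9962  0.0867 -0.    ] F [-0.2 -0.3 -2. ]
err tool [ 0.06 -0.02 -0.18] [-0. -0. -0.] q [-0.09  0.5   1.71 -0.    0.93  1.31] T [-0.08  0.11  0.05]
{"offset": [[-0.2, -0.04, 0.0], [-0.2, -0.03, 0.0], [-0.2, -0.04, 0.0], [-0.19, -0.03, 0.0], [-0.2, -0.04, 0.0], [-0.2, -0.03, 0.0], [-0.19, -0.04, 0.0], [-0.2, -0.03, 0.0]] , "dr": [[0.0, 0.0, 0.0], [0.0, 0.0, 0.0], [0.0, 0.0, 0.0], [0.0, 0.0, 0.0], [0.0, 0.0, 0.0], [0.0, 0.0, 0.0], [0.0, 0.0, 0.0], [0.0, 0.0, 0.0]] }
end cmd [511.5  10.2 109.1] [ 0.     0.996  0.087 -0.   ]
```

Call:
move_arm(
  offset=[
    [-0.2, -0.04, 0],
    [-0.2, -0.03, 0],
    [-0.2, -0.04, 0],
    [-0.19, -0.03, 0],
    [-0.2, -0.04, 0],
    [-0.2, -0.03, 0],
    [-0.19, -0.04, 0],
    [-0.2, -0.03, 0],
  ],
  dr=[
    [0, 0, 0],
    [0, 0, 0],
    [0, 0, 0],
    [0, 0, 0],
    [0, 0, 0],
    [0, 0, 0],
    [0, 0, 0],
    [0, 0, 0],
  ],
)

```text
time: 36.35
ee_pos: [511.6, 10.2, 109.1]
orientation: [0.0, 0.996, 0.087, 0.0]
wrist_force: [-0.8, -0.7, -1.5]
opening: 43.8
```

```bash
python3 p9.py 0.1 0 21 20 19 18 17.2 16.5 15.8 15.1 14.5
```

```text
sync [511.48  10.18 109.07] sd [0.17 0.01 0.03] [ 0.      0.9962  0.0867 -0.    ] F [-0.6 -0.1 -2.5]
err tool [ 0.05  0.02 -0.17] [-0. -0. -0.] q [-0.1   0.49  1.75 -0.    0.9   1.3 ] T [-0.09  0.15 -0.01]
{"offset": [[-0.1, -0.02, -0.01], [-0.1, -0.01, 0.0], [-0.1, -0.02, 0.0], [-0.08, -0.01, 0.0], [-0.07, -0.02, 0.0], [-0.07, -0.01, 0.0], [-0.07, -0.01, 0.0], [-0.06, -0.01, 0.0]] , "dr": [[0.0, 0.0, 0.0], [0.0, 0.0, 0.0], [0.0, 0.0, 0.0], [0.0, 0.0, 0.0], [0.0, 0.0, 0.0], [0.0, 0.0, 0.0], [0.0, 0.0, 0.0], [0.0, 0.0, 0.0]] }
end cmd [505.    9.1 109. ] [ 0.     0.996  0.087 -0.   ]
```

Call:
move_arm(
  offset=[
    [-0.1, -0.02, -0.01],
    [-0.1, -0.01, 0],
    [-0.1, -0.02, 0],
    [-0.08, -0.01, 0],
    [-0.07, -0.02, 0],
    [-0.07, -0.01, 0],
    [-0.07, -0.01, 0],
    [-0.06, -0.01, 0],
  ],
  dr=[
    [0, 0, 0],
    [0, 0, 0],
    [0, 0, 0],
    [0, 0, 0],
    [0, 0, 0],
    [0, 0, 0],
    [0, 0, 0],
    [0, 0, 0],
  ],
)

```text
time: 37.35
ee_pos: [505.2, 9.1, 109.0]
orientation: [0.0, 0.996, 0.087, 0.0]
wrist_force: [-0.6, -0.4, -2.5]
opening: 44.4
```

```bash
python3 p9.py 0.1 0 14.5 14 13.5 13 12.5; cat > g3.py <<'E'
from fit import *
import json; P=json.load(open('par.json'))
for n in ('scene','side'):
    rgb,d,X=cloud(n); q=shoulder_pts(X.reshape(-1,3),P['x0'],P['y0'],P['yaw'],P['z0'])
    print(n,'done')
E
true
```

```text
sync [505.16   9.11 108.97] sd [0.05 0.01 0.01] [0.     0.9962 0.0867 0.    ] F [ 0.3  0.3 -2. ]
err tool [ 0.13 -0.02 -0.07] [-0.    0.   -0.01] q [-0.1   0.48  1.77 -0.    0.9   1.3 ] T [-0.07  0.14 -0.  ]
{"offset": [[-0.06, -0.01, 0.0], [-0.05, -0.01, 0.0], [-0.05, -0.01, 0.0], [-0.05, -0.01, 0.0]] , "dr": [[0.0, 0.0, -0.01], [0.0, 0.0, 0.0], [0.0, 0.0, 0.0], [0.0, 0.0, 0.0]] }
end cmd [503.1   8.7 109. ] [0.    0.996 0.087 0.   ]
```

No contact yet, so I'll keep pushing gently until the shoulder is felt.

Call:
move_arm(
  offset=[
    [-0.06, -0.01, 0],
    [-0.05, -0.01, 0],
    [-0.05, -0.01, 0],
    [-0.05, -0.01, 0],
  ],
  dr=[
    [0, 0, 0],
    [0, 0, 0],
    [0, 0, 0],
    [0, 0, 0],
  ],
)

```text
time: 37.95
ee_pos: [503.1, 8.7, 109.0]
orientation: [0.0, 0.996, 0.087, 0.0]
wrist_force: [-0.2, 0.5, -3.2]
opening: 44.0
```

Call:
move_arm(
  offset=[
    [-0.05, -0.01, 0],
    [-0.05, -0.01, 0],
    [0, 0, 0],
  ],
  dr=[
    [0, 0, 0],
    [0, 0, 0],
    [0, 0, 0],
  ],
)

```text
time: 38.25
ee_pos: [502.6, 8.6, 109.1]
orientation: [0.0, 0.996, 0.087, 0.001]
wrist_force: [2.7, 1.5, -4.0]
opening: 44.3
```

Call:
move_arm(
  offset=[
    [-0.05, -0.01, 0],
    [-0.05, -0.01, 0],
    [0, 0, 0],
  ],
  dr=[
    [0, 0, 0],
    [0, 0, 0],
    [0, 0, 0],
  ],
)

```text
time: 38.55
ee_pos: [501.4, 8.3, 109.1]
orientation: [0.0, 0.996, 0.087, 0.0]
wrist_force: [4.3, 2.6, -0.5]
opening: 44.1
```

```bash
python3 p9.py 0.1 0 11.5 11.5; python3 g2.py w8; cp pics/w8.png pics/w8b.png; python3 - <<'E'
from h import *
rgb,d=optics.read_camera('side'); cv2.imwrite('pics/s2.png',cv2.resize(rgb[150:250,230:340,::-1],None,fx=6,fy=6,interpolation=cv2.INTER_CUBIC))
E
```

```text
sync [501.43   8.3  109.13] sd [0.03 0.02 0.02] [1.000e-04 9.962e-01 8.670e-02 4.000e-04] F [5.1 1.7 0.3]
err tool [-0.69  0.14 -0.23] [-0.01  0.04 -0.  ] q [-0.1   0.48  1.78 -0.    0.89  1.29] T [ 0.21 -0.6  -0.01]
{"offset": [[0.07, 0.03, -0.01]] , "dr": [[0.01, 0.04, 0.0]] }
end cmd [502.1   8.6 109. ] [-0.     0.996  0.087  0.   ]
top z [-39.01 -35.73 -31.82] x [-10.46  18.45]
plane tilt deg [-0.32  0.07]
```

There is firm contact of about 5 N along the bar, so the transformer is home. I'll lower it 0.7 mm to rest on the bar, then open the jaws.

Call:
move_arm(
  offset=[
    [0, 0, -0.04],
    [0, 0, -0.03],
    [0, 0, 0],
  ],
  dr=[
    [0, 0, 0],
    [0, 0, 0],
    [0, 0, 0],
  ],
)

```text
time: 39.15
ee_pos: [501.1, 8.2, 108.3]
orientation: [0.0, 0.996, 0.087, 0.0]
wrist_force: [3.2, -0.5, 2.2]
opening: 43.7
```

Call:
move_arm(
  offset=[
    [0, 0, 0],
    [0, 0, 0],
    [0, 0, 0],
    [0, 0, 0],
    [0, 0, 0],
    [0, 0, 0],
    [0, 0, 0],
  ],
  dr=[
    [0, 0, 0],
    [0, 0, 0],
    [0, 0, 0],
    [0, 0, 0],
    [0, 0, 0],
    [0, 0, 0],
    [0, 0, 0],
  ],
  grip=0.85,
)

```text
time: 39.85
ee_pos: [501.1, 8.3, 108.3]
orientation: [0.0, 0.996, 0.087, 0.0]
wrist_force: [-0.7, -0.3, 0.4]
opening: 77.4
```

```bash
cat > g4.py <<'E'
from plan import *
import sys
s=sensors.state(); rgb,d=optics.read_camera('wrist'); cv2.imwrite(f'pics/{sys.argv[1]}.png',rgb[...,::-1])
W=pts(d,optics.calibration('wrist'),s); q=shoulder_pts(W.reshape(-1,3),P['x0'],P['y0'],P['yaw'],P['z0'])
m=(abs(q[:,2]-25)<4)&(q[:,0]>-5)&(q[:,0]<45)&(abs(q[:,1])<21); t=q[m]
print('top',len(t),'x',np.percentile(t[:,0],[1,50,99]).round(1),'y',np.percentile(t[:,1],[1,50,99]).round(1),'z',np.median(t[:,2]).round(1),'open',s['opening'],'F',np.round(s['wrist_force'],1))
A=np.c_[t[:,0],t[:,1],np.ones(len(t))]; k=abs(t[:,2]-np.median(t[:,2]))<2; print('tilt deg',np.degrees(np.linalg.lstsq(A[k],t[k,2],rcond=None)[0][:2]).round(2))
E
python3 g4.py w9
```

```text
top 2491 x [ 0.1 23.9 29.1] y [-20.5   0.1  20.5] z 24.5 open 77.35067791366534 F [-0.7 -0.3  0.4]
tilt deg [0.44 0.93]
```

View pics/w9.png

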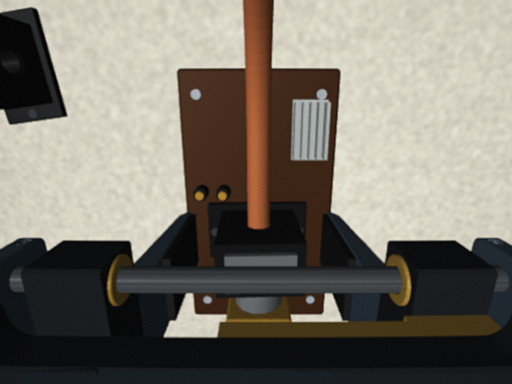

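The transformer hangs released and square. Its top spans x 0.1 to 29.1 mm in the stand frame and the jaws are clear on both sides. I'll lift away.

Call:
move_arm(
  offset=[
    [0, 0, 0.5],
    [0, 0, 1],
    [0, 0, 2],
    [0, 0, 3],
    [0, 0, 3],
    [0, 0, 3],
    [0, 0, 3],
    [0, 0, 1],
  ],
  dr=[
    [0, 0, 0],
    [0, 0, 0],
    [0, 0, 0],
    [0, 0, 0],
    [0, 0, 0],
    [0, 0, 0],
    [0, 0, 0],
    [0, 0, 0],
  ],
)

```text
time: 40.7
ee_pos: [502.2, 8.2, 277.0]
orientation: [0.0, 0.996, 0.087, 0.002]
wrist_force: [-0.1, 0.3, -0.2]
opening: 78.3
```

Call:
move_arm(
  offset=[
    [0, 0, 0],
    [0, 0, 0],
    [0, 0, 0],
  ],
  dr=[
    [0, 0, 0],
    [0, 0, 0],
    [0, 0, 0],
  ],
)

```text
time: 41.0
ee_pos: [500.5, 8.4, 272.2]
orientation: [-0.0, 0.996, 0.087, -0.001]
wrist_force: [0.5, -0.1, 0.3]
opening: 77.6
```

```bash
python3 g4.py w10; python3 - <<'E'
from h import *
for n in ('scene','side'):
    rgb,d,X=cloud(n)
    for l in ('ferrite_core','multimeter','screwdriver','transformer'):
        for r in finder.outline_of(n,l):
            p=X[r['mask']]; print(n,l,round(r['confidence'],2),np.round(r['point']),np.round(np.nanmedian(p,0)))
    if n=='side': cv2.imwrite('pics/s3.png',cv2.resize(rgb[150:270,220:350,::-1],None,fx=4.5,fy=4.5,interpolation=cv2.INTER_CUBIC))
E
```

```text
top 1096 x [-0.3 15.8 28.5] y [-20.6  -0.2  20.8] z 26.0 open 77.58227993278848 F [ 0.5 -0.1  0.3]
tilt deg [-0.82 -0.76]
scene ferrite_core 0.71 [239. 198.] [522.  -1.  22.]
scene ferrite_core 0.63 [150. 209.] [ 484. -316.   17.]
scene multimeter 0.7 [365. 212.] [686. 402.  33.]
scene screwdriver 0.82 [124. 288.] [ 742. -433.   22.]
scene transformer 0.8 [308. 196.] [590. 218.  55.]
scene transformer 0.7 [320. 152.] [408. 342.  36.]
scene transformer 0.66 [241. 180.] [514.   4. 132.]
side ferrite_core 0.56 [306. 151.] [ 480. -310.   17.]
side ferrite_core 0.5 [282. 217.] [488.  18.  23.]
side multimeter 0.58 [166. 334.] [676. 413.  33.]
side screwdriver 0.42 [245. 118.] [ 727. -421.   18.]
side transformer 0.88 [278. 201.] [500.  27. 133.]
side transformer 0.68 [282. 342.] [398. 356.  50.]
side transformer 0.56 [231. 277.] [569. 237.  55.]
```

View pics/s3.png

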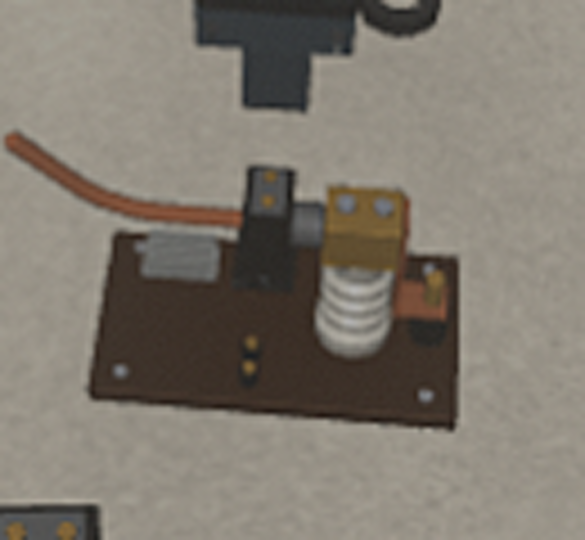

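The transformer hangs on the level bar at (268,230), its face against the grey shoulder at (308,222). The gripper is clear above it and the bystanders are where they were. I'll hand the job in.

```bash
python3 -c "
from bench import bot
print(bot.job_done())"
```

```text
the job is handed in; nothing more can be done
None
```

The current transformer is on the copper bar, home against the grey shoulder, foot down and released. I handed the job in at about 41 s; no verdict was reported. I used the small dark one and left the green and large dark ones alone.

**How it went:** My first approach stopped just short of the bar's end because the last wrist joint had reached its limit. I backed out, turned the tool half a turn so the other face led, and threaded it from there. I took it round the bend in steps of about 1 mm with a soft 3.5–5 N grip, correcting its height from the wrist force.

**Last checks:**
- **Contact force:** it was about 5 N or less in the bend by the wrist readings, judged only between moves, so a short peak could have been missed. Against the shoulder it was about 5 N.
- **Seating:** its top spans about x = -0.3 to 28.5 mm from the shoulder face, roughly centred on the bar and tilted less than 1°. The side picture shows no gap.
- **Robot:** the gripper is well above the transformer, and the wrist force is back to about zero.
- **Bystanders:** the ferrite core and multimeter read within 3 mm of where they started. The screwdriver read about 11 mm off in the one view I could compare. The arm never went near it, so I put that down to the outline.

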